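# Make up a painting kit and a sketching kit

## Task

Make up the two kits for the class: the painting box gets the loose brush, the jar and the black jar cap; the sketching box gets the folding rule and the eraser. Set each thing down inside the dark silhouette of its own shape and size, long things lying along it (either way round), the jar upright on the larger round and the cap flat on the smaller one. Leave the tape roll where it is and do not knock the jar over.

Things in the scene. Friction and masses are not known exactly. Their poses are not given: they have to be found in the camera images.
- brush_mid (a point): Thin paint brush lying flat, 180 mm long (its y), 10 mm thick, its handle and ferrule together a straight bar, about 20 g; grasp it at the middle. The point is its centre, half-way up; z up.
- jar_mid (a point): Clear glass jar standing upright, open at the top, 62 mm across, 96 mm high, about 250 g. The point is its centre, half-way up; z up.
- jar_cap_mid (a point): Black screw cap for a jar, lying flat with its open side up, round, 52 mm across, 18 mm high, about 15 g. The point is its centre, half-way up; z up.
- rule_mid (a point): Folded wooden rule, a plain bar 140 mm long (its y), 18 mm wide (its x), 16 mm high, about 90 g. The point is its centre, half-way up; z up.
- eraser_mid (a point): Eraser block, 45 mm long (its y), 23 mm wide (its x), 13 mm high, about 20 g. The point is its centre, half-way up; z up.
- tape_roll_mid (a point): Roll of tape lying flat, a ring 80 mm across, 19 mm high; belongs to no kit. The point is its centre, half-way up; z up.
- painting_box: Painting kit's low wooden box, lid off, 200 mm (x) by 220 mm (y), with one long and two round silhouettes. Fixed; origin: centre of its underside, z up. Inlay floor at 40 mm, 6 mm thick rim to 45 mm. Flat dark silhouettes, centred in the box's own x, y (mm) at: brush (55, 0), 30 x 200, long along y; jar (-40, -50), 86 across; cap (-40, 50), 66 across.
- sketching_box: Sketching kit's low wooden box, lid off, 200 mm (x) by 190 mm (y), with one long and one short silhouette. Fixed; origin: centre of its underside, z up. Inlay floor at 40 mm, 6 mm thick rim to 45 mm. Flat dark silhouettes, centred in the box's own x, y (mm) at: rule (-48, 0), 38 x 160; eraser (45, 0), 43 x 65; both long along y.
Things that resemble listed ones, but are neither listed nor needed, are in the scene too. What is shaped like the part that bears eraser_mid but green is not meant.

How it is judged (in metres and radians):
At the end, for the whole second after the job is handed in: Each kit thing flat on the inlay of its box (jar upright), centre within 12 mm of its silhouette's centre along each axis of the box, brush and rule within 0.3 rad of its long axis (eraser 0.6), either way round, at rest; tape roll moved less than 30 mm (x of brush_mid in the frame of painting_box between 0.043 and 0.067 m and y of brush_mid in the frame of painting_box between -0.012 and 0.012 m and z of brush_mid in the frame of painting_box between 0.04 and 0.05 m and angle between each of brush_mid, jar_mid, jar_cap_mid, rule_mid, eraser_mid's own z axis and vertical below 0.17 rad and linear speed of each of brush, jar, jar_cap, rule, eraser below 0.02 m/s and angle between the y axis of brush_mid and the y axis of painting_box, either way round below 0.3 rad and x of jar_mid in the frame of painting_box between -0.052 and -0.028 m and y of jar_mid in the frame of painting_box between -0.062 and -0.038 m and z of jar_mid in the frame of painting_box between 0.083 and 0.093 m and x of jar_cap_mid in the frame of painting_box between -0.052 and -0.028 m and y of jar_cap_mid in the frame of painting_box between 0.038 and 0.062 m and z of jar_cap_mid in the frame of painting_box between 0.044 and 0.054 m and x of rule_mid in the frame of sketching_box between -0.06 and -0.036 m and y of rule_mid in the frame of sketching_box between -0.012 and 0.012 m and z of rule_mid in the frame of sketching_box between 0.043 and 0.053 m and angle between the y axis of rule_mid and the y axis of sketching_box, either way round below 0.3 rad and x of eraser_mid in the frame of sketching_box between 0.033 and 0.057 m and y of eraser_mid in the frame of sketching_box between -0.012 and 0.012 m and z of eraser_mid in the frame of sketching_box between 0.0415 and 0.0515 m and angle between the y axis of eraser_mid and the y axis of sketching_box, either way round below 0.6 rad and distance of tape_roll_mid from where it was at the start of the episode below 0.03 m); the robot touches nothing.
It fails at once if the jar is tipped over (angle between jar_mid's own z axis and vertical above 0.8 rad).
It also fails if it takes over 120 s, if anything falls off the work surface, if the arm or the gripper's body presses on something with over 40 N, if the wrist force passes 120 N, or if a joint passes its speed limit or range.

## Robot

A 6-joint arm with a two-finger parallel gripper is mounted at the origin on a cart in front of the work surface, level with it; the furniture and walls round the work are solid. World frame = base frame: x ahead of the robot, y to its left, z up, the work surface at z = 0. Lengths are in mm, angles in rad, forces in N, time in s.
With the tool pointing down it reaches from about 275 to 1000 mm from the base axis. Payload 8.4 kg.
Tool frame: the origin (TCP) lies at the very end of the fingers, on their centre line; the grasp point (between the pads) lies 19 mm behind it; z points along the fingers, y is the direction in which the jaws open and shut (so a half turn about z gives the same grasp; the last joint's range is limited). The gripper opens to 85 mm and grips with 20 to 120 N. Pads are 22 mm wide; open, the fingers measure 114 mm over their backs; the gripper's body (76 mm by 85 mm) begins 54 mm behind the grasp point. The pads swing forward as they close: fully open they stand 13 mm farther back than shut.
Start: joints at [-0.002, 0.353, 1.633, -0, 1.155, -0.002], TCP at [625.002, -0, 231.281] pointing down, gripper open.
Joint ranges: [-2.63, 2.63], [-0.92, 2.1], [0.06, 2.66], [-1.3, 4.44], [0, 2.69], [-3.02, 3.02]. Speed limits (rad/s): [2.22, 2.22, 2.79, 3.14, 3.14, 3.14].

## Interface

Orientations are given as [roll, pitch, yaw] about the fixed x, y, z axes, in that order (R = Rz(yaw) Ry(pitch) Rx(roll)).
In Python, from rig import r gives the robot as it stands.
- The arm moves only by the tool jog_arm, never from a script. Its argument "moves" is a list of rows, each an object with "grip": the gripper command: -1 is fully open, 1 is shut, values between are in proportion; "translation": the shift along the tool's x, y, z in m, a list of three; "twist": the turn, a rotation vector about the tool's x, y, z in rad, a list of three. In form: [{"grip": grip, "translation": [dx, dy, dz], "twist": [ax, ay, az]}, ...]. A call has 1 to 10 rows; each row shifts and turns the commanded pose from where the row before left it, along the tool's axes as they then stand; what a row does not reach is not made up. A row lasts 1/12 s, in which the tool goes at most 41.7 mm and 7.16 degrees, less where a joint would pass 70% of its speed; a pose out of reach is approached as far as the arm can. A call with a gripper value outside its range is refused whole. The fingers move at their own pace and stop on an object; "squeeze" is the grip in N (left out, the last holds). Time passes only in rows, so rows that do not move let the fingers close. It gives the time, the measured TCP pose, the force and the opening at its end, in the units of the state.
- r.sense(): the state, without advancing time (a new reading comes with each control period).
- r.grab_frame(name): name is "scene" or "side" or "wrist"; returns (picture, depth): 400x640x3 uint8, red, green, blue; 400x640 float32, mm along the optical axis (not along the pixel's ray), 0 where there is no reading.
- r.calibration(name): a dict with "fx", "fy", "cx", "cy" (pixels), "R" (3x3) and "t" (3): a world point X has camera coordinates R X + t. Camera axes: x right, y down, z forward; pixel columns grow to the right and rows downward; lengths in mm; the calibration is good to about 2 mm. A picture is of the moment at which its call begins: read the wrist's pose just before it. calibration takes no time and is no camera call; for the wrist camera it gives the pose at the moment of the call.
- r.sign_off(): hands the job in, once; it reports no verdict.
The state is a dict: "clock": time; "qpos": joint angles; "qvel": joint speeds; "joint_efforts": joint torques, N m; "eef_pos": TCP position; "tcp_rot": TCP orientation; "contact_force": force on the tool from outside, world axes, zero at the start; "wrist_torque": the same for the moment, N m; "opening": opening from 0.0 (shut) to 1.0 (fully open).
Only numpy, scipy, OpenCV 4.12 (cv2) and the standard library are available. Lean on these libraries where they do the work, as an engineer would, in place of code of your own. Each camera call takes 0.05 s, during which the arm holds its last target.

## Working session

There is one attempt and no reset: what is moved stays moved. The work goes in short steps, Python scripts to look and compute and a tool call to move; the robot and the scene stay as the last step left them, time stands still between calls to the robot, and variables do not carry over. Pictures are saved under pics/ and viewed, and the job is handed in when it is done.

Besides the shell and the picture viewer there is one more tool, called after "Call:" in YAML: its name, and indented under it one key for each argument. jog_arm: Moves the arm, as the interface text tells. Its arguments: {"type":"object","properties":{"moves":{"type":"array"},"squeeze":{"type":"number"}},"required":["moves"]}

```bash
ls; mkdir -p pics; python3 - <<'E'
from rig import r
import cv2,numpy as np
s=r.sense();print(s)
for n in ("scene","side","wrist"):
    c=r.calibration(n);print(n,c)
    p,d=r.grab_frame(n)
    np.savez(f"{n}0.npz",p=p,d=d,**{k:np.array(c[k]) for k in c})
    cv2.imwrite(f"pics/{n}0.png",p[:,:,::-1])
E
```

```text
pics
{'clock': 0.0, 'qpos': array([-2.39417650e-03,  3.53660278e-01,  1.63419465e+00, -3.71655697e-05,
        1.15522759e+00, -2.39644438e-03]), 'qvel': array([ 0.00044766, -0.00082066,  0.00044416, -0.00275634,  0.00215391,
       -0.00204213]), 'joint_efforts': array([-2.03471049e-03, -6.05236173e+01, -3.42063046e+01, -2.62302356e-04,
        9.48130677e-03,  3.61521288e-06]), 'eef_pos': array([ 6.24477467e+02, -6.76045233e-03,  2.30528235e+02]), 'tcp_rot': array([-3.14010271e+00,  3.04094260e-05,  1.57081365e+00]), 'contact_force': array([ 0.15732541, -0.14164417, -0.51287733]), 'wrist_torque': array([0.01073229, 0.04436241, 0.00739406]), 'opening': 1.0007331989817148}
scene {'fx': 461.4734787918607, 'fy': 461.4734787918607, 'cx': 311.24517700106395, 'cy': 193.47552390921695, 'R': array([[-0.88372063, -0.4679725 ,  0.00629161],
       [-0.29235016,  0.54147739, -0.78824718],
       [ 0.36547124, -0.69842965, -0.61532658]]), 't': array([ 500.4634992 ,  246.18340041, 1157.04388008])}
side {'fx': 383.741371164707, 'fy': 383.741371164707, 'cx': 322.31835758824957, 'cy': 198.32252828099806, 'R': array([[-0.90002915, -0.4354257 ,  0.0187612 ],
       [-0.19107233,  0.35552686, -0.91492733],
       [ 0.39171276, -0.82704601, -0.40318234]]), 't': array([513.45729488, 183.71678882, 703.71299183])}
wrist {'fx': 286.09180869435454, 'fy': 286.09180869435454, 'cx': 318.735909414281, 'cy': 196.82005829877244, 'R': array([[ 9.99997029e-01, -5.37435973e-04, -2.37774663e-03],
       [ 1.68878229e-04, -9.57778101e-01,  2.87508402e-01],
       [-2.43187101e-03, -2.87507949e-01, -9.57775164e-01]]), 't': array([-623.60945659,  -37.05470941,  379.15280252])}
```

View pics/scene0.png

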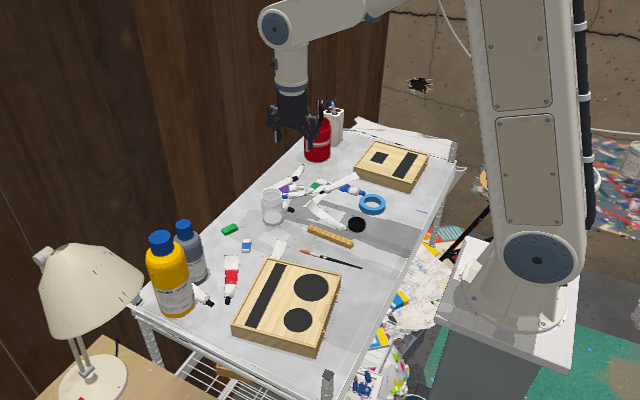

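View pics/side0.png

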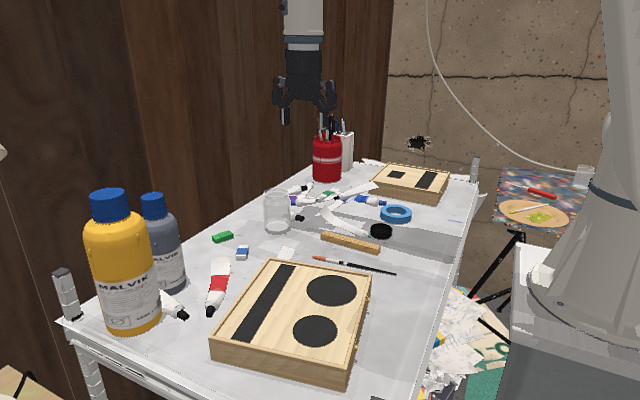

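View pics/wrist0.png

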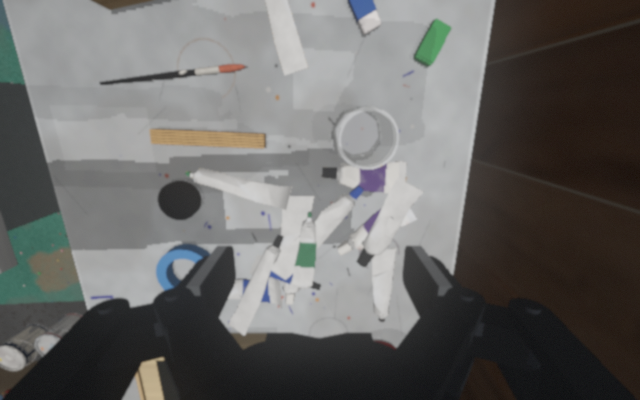

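The objects in the wrist view are the brush (175,73), rule (208,138), jar (367,138), cap (180,200), tape (185,270), and two blocks. The blue/white one at (365,12) is the eraser candidate, and the green one at (433,42) is the stated non-match. The painting box is at scene (287,307) and the sketching box at (392,165). I'll measure these and enlarge the eraser.

```bash
cat > h.py <<'E'
import numpy as np,cv2
def load(f):
    z=np.load(f);return z['p'],z['d'],{k:z[k] for k in('fx','fy','cx','cy','R','t')}
def ray(c,u,v,z):
    R=c['R'];C=-R.T@c['t'];u=np.atleast_1d(np.asarray(u,float));v=np.atleast_1d(np.asarray(v,float))
    d=np.stack([(u-c['cx'])/c['fx'],(v-c['cy'])/c['fy'],np.ones_like(u)],1)@R
    return C+d*((z-C[2])/d[:,2])[:,None]
def cloud(d,c):
    v,u=np.mgrid[:d.shape[0],:d.shape[1]]
    X=np.stack([(u-c['cx'])/c['fx']*d,(v-c['cy'])/c['fy']*d,d],-1)-c['t']
    P=X@c['R'];P[d<=0]=np.nan;return P
def proj(c,X):
    q=c['R']@np.asarray(X,float)+c['t'];return c['fx']*q[0]/q[2]+c['cx'],c['fy']*q[1]/q[2]+c['cy']
def rect_on(c,m,z):
    """min area rect of mask's contour cast on plane z"""
    cs,_=cv2.findContours(m.astype(np.uint8),cv2.RETR_EXTERNAL,cv2.CHAIN_APPROX_NONE)
    k=max(cs,key=cv2.contourArea)[:,0]
    P=ray(c,k[:,0],k[:,1],z)[:,:2].astype(np.float32)
    return cv2.minAreaRect(P),P
def snap(n,f):
    from rig import r
    c=r.calibration(n);p,d=r.grab_frame(n)
    np.savez(f+'.npz',p=p,d=d,**{k:np.array(c[k]) for k in c});cv2.imwrite('pics/'+f+'.png',p[:,:,::-1]);return p,d,c
E
python3 - <<'E'
from h import *
p,d,c=load('wrist0.npz')
P=cloud(d,c)
for n,u,v in [('brush',175,73),('rule',208,138),('eras',365,12),('green',433,42),('cap',180,200),('table',300,100),('jarrim',367,108),('tape',165,270)]:
    print(n,P[v,u].round(1))
hsv=cv2.cvtColor(p,cv2.COLOR_RGB2HSV)
def comp(m,u,v,r=0):
    n,l=cv2.connectedComponents(m.astype(np.uint8));return l==l[v,u]
S=[('rule',comp((hsv[...,1]>80)&(hsv[...,0]<30)&(hsv[...,0]>8),208,138),16),
('cap',comp(p.max(2)<60,180,200),18),
('tape',comp((hsv[...,0]>95)&(hsv[...,0]<115)&(hsv[...,1]>120),165,270),19),
('brush',comp(p.max(2)<90,150,77),6)]
for n,m,z in S:
    rr,_=rect_on(c,m,z);print(n,m.sum(),rr)
a=[cv2.resize(p[0:60,330:470],(700,300),interpolation=cv2.INTER_CUBIC)]
s=load('scene0.npz')[0];a.append(cv2.resize(s[215:260,210:315],(700,300),interpolation=cv2.INTER_CUBIC))
cv2.imwrite('pics/er0.png',np.vstack(a)[:,:,::-1])
# boxes: dark silhouettes in scene and side at z=40
for f in('scene0','side0'):
    p,d,c=load(f+'.npz')
    m=(p.max(2)<75).astype(np.uint8)
    n,l,st,ce=cv2.connectedComponentsWithStats(m)
    for i in range(1,n):
        if st[i,4]<80: continue
        X=ray(c,*ce[i],40)[0]
        if X[0]<250 or X[0]>1000 or abs(X[1])>700: continue
        rr,_=rect_on(c,l==i,40);print(f,ce[i].round(0),st[i,4],[np.round(x,1) for x in rr])
E
```

```text
brush [453.8 116.2   6.7]
rule [487.6  41.4  15.1]
eras [674.6 177.4  12.2]
green [753.4 148.   10.6]
cap [436.3 -41.9   4.1]
table [600.4  86.2  -2. ]
jarrim [668.5  75.8  95.6]
tape [ 408.5 -139.9   18.9]
rule 1548 ((487.4444274902344, 41.32408905029297), (16.774682998657227, 138.2667694091797), 87.53700256347656)
cap 1182 ((441.9329528808594, -37.14191818237305), (53.527015686035156, 47.496665954589844), 40.088157653808594)
tape 523 ((422.3536071777344, -133.67405700683594), (76.51658630371094, 35.648536682128906), 45.41676712036133)
brush 366 ((419.50274658203125, 110.41313934326172), (112.95291900634766, 6.411935329437256), 7.315061569213867)
scene0 [379. 157.] 115 [array([ 496. , -356.4]), array([60.6, 38.9]), np.float64(89.5)]
scene0 [405. 165.] 278 [array([ 403.9, -356. ]), array([155.3,  34.4]), np.float64(89.8)]
scene0 [356. 224.] 223 [array([426.5,  -6.6]), array([47.7, 63.7]), np.float64(24.3)]
scene0 [265. 296.] 758 [array([518.3, 319.9]), array([ 27.8, 197.6]), np.float64(10.6)]
scene0 [311. 287.] 724 [array([434.4, 253.4]), array([80.1, 81. ]), np.float64(28.2)]
scene0
[... 669 characters left out ...]
p.float64(89.5)]
side0 [381. 231.] 297 [array([423. ,  13.3]), array([45.4, 75.3]), np.float64(16.5)]
side0 [368. 268.] 118 [array([393.6, 163.6]), array([90.1, 10.3]), np.float64(5.0)]
side0 [263. 304.] 1393 [array([517.6, 318.4]), array([ 28.4, 197.5]), np.float64(10.7)]
side0 [331. 290.] 1184 [array([433.2, 251.3]), array([81.7, 81.6]), np.float64(27.3)]
side0 [210. 311.] 81 [array([577.5, 386.7]), array([13.5, 23. ]), np.float64(27.1)]
side0 [182. 315.] 83 [array([609.1, 413.1]), array([12.9, 25.1]), np.float64(71.2)]
side0 [314. 331.] 1080 [array([415. , 349.9]), array([63.1, 62.8]), np.float64(64.9)]
side0 [124. 387.] 1116 [array([578.7, 545.5]), array([118.9,  30.7]), np.float64(0.5)]
```

View pics/er0.png

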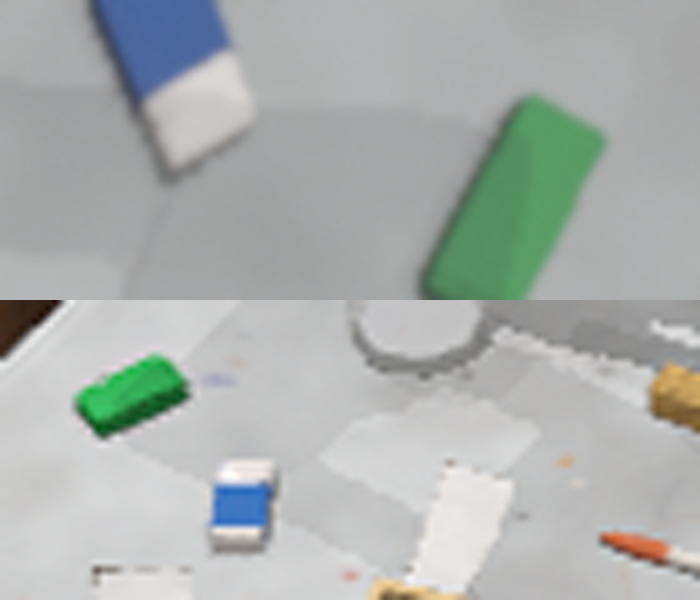

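The blue/white block (wrist (365,12), scene (246,246)) is the eraser; the green one (433,42) is excluded by the task. Both boxes check out: their silhouettes fit the given layout, with painting at about (464,309) yaw 0.187 and sketching at about (450,-357) yaw 0. I'll move up and left for a better wrist view.

Call:
jog_arm:
  moves:
    - {"grip": -1, "translation": [0.03, -0.016, -0.02], "twist": [0, 0, 0]}
    - {"grip": -1, "translation": [0.03, -0.016, -0.02], "twist": [0, 0, 0]}
    - {"grip": -1, "translation": [0.03, -0.016, -0.02], "twist": [0, 0, 0]}
    - {"grip": -1, "translation": [0.03, -0.016, -0.02], "twist": [0, 0, 0]}
    - {"grip": -1, "translation": [0.03, -0.016, -0.02], "twist": [0, 0, 0]}
    - {"grip": -1, "translation": [0, 0, 0], "twist": [0, 0, 0]}
    - {"grip": -1, "translation": [0, 0, 0], "twist": [0, 0, 0]}

```text
clock: 0.73
eef_pos: [544.8, 151.5, 332.6]
tcp_rot: [3.139, -0.001, 1.574]
contact_force: [0.1, 0.3, -0.3]
opening: 0.997
```

```bash
python3 - <<'E'
from h import *
snap('wrist','w1')
E
```

```text
(no output)
```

View pics/w1.png

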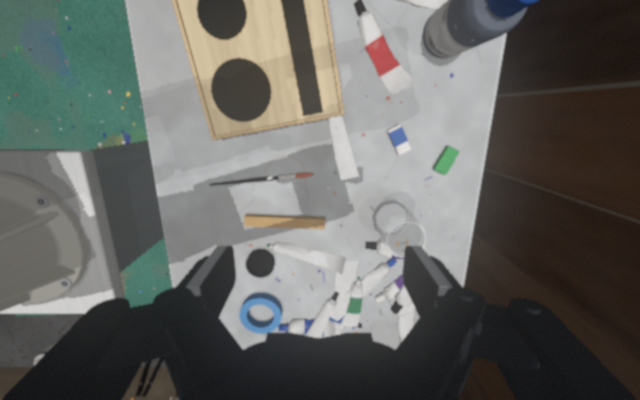

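This view shows the brush (262,180), rule (285,221), eraser (399,139), cap (260,263), jar (398,225), tape (261,313) and the painting box's silhouettes.

```bash
cat > m1.py <<'E'
from h import *
p,d,c=load('w1.npz')
hsv=cv2.cvtColor(p,cv2.COLOR_RGB2HSV).astype(int)
def comp(m,u,v):
    n,l=cv2.connectedComponents(m.astype(np.uint8));return (l==l[v,u]),l[v,u]
def box(m,u0,u1,v0,v1):
    k=np.zeros_like(m);k[v0:v1,u0:u1]=m[v0:v1,u0:u1];return k
g=p.astype(int).max(2)
sat=hsv[...,1]
er=box((sat>90)&(hsv[...,0]>100)&(hsv[...,0]<125),385,412,125,155)|box(g>215,385,415,122,157)
br=box((g<110)|((sat>80)&(hsv[...,0]<20)),205,318,168,190)
n,l,st,ce=cv2.connectedComponentsWithStats(br.astype(np.uint8));print(st[1:,:])
ys,xs=np.where(br);
for u in (xs.min(),xs.max()):
    v=ys[xs==u].mean();print('brush end',u,v,ray(c,u+.0,v,5)[0].round(1))
for nme,m,z in [('eraser',er,13),('rule',comp((sat>90)&(hsv[...,0]<30)&(hsv[...,0]>8),285,221)[0],16),('cap',comp(g<70,260,263)[0],18),('capz9',comp(g<70,260,263)[0],9),('brush',br,5),
 ('Sbrush',comp(g<75,303,60)[0],40),('Sjar',comp(g<75,240,90)[0],40),('Scap',comp(g<75,222,15)[0],40),('tape',comp((hsv[...,0]>95)&(hsv[...,0]<115)&(sat>120),244,313)[0],19)]:
    rr,P=rect_on(c,m,z);print(nme,m.sum(),[np.round(x,1) for x in rr],'ax',np.degrees(cv2.fitEllipse(P)[2]*0+0))
P=cloud(d,c)
J=P[190:260,360:440].reshape(-1,3);J=J[(J[:,2]>91)&(J[:,2]<101)]
print('jar rim',len(J),cv2.minEnclosingCircle(J[:,:2].astype(np.float32)))
p0,d0,c0=load('wrist0.npz');P=cloud(d0,c0)
J=P[95:180,325:410].reshape(-1,3);J=J[(J[:,2]>91)&(J[:,2]<101)]
print('jar rim w0',len(J),cv2.minEnclosingCircle(J[:,:2].astype(np.float32)), ray(c0,367,138,96))
o=p.copy();o[er|br]=[255,0,255]
cv2.imwrite('pics/m1.png',cv2.resize(o[115:275,200:450],(800,512),interpolation=cv2.INTER_NEAREST)[:,:,::-1])
E
python3 m1.py
```

```text
[[296 173  16   5  47]
 [210 177  57   9 190]
 [273 176   5   4  15]]
brush end 210 184.5 [361.1 105.4   5. ]
brush end 311 174.0 [531.9 123.9   5. ]
eraser 256 [array([669.7, 186.1]), array([20.3, 20.2]), np.float64(27.3)] ax 0.0
rule 389 [array([461.2,  44.8]), array([82.8, 16.5]), np.float64(0.1)] ax 0.0
cap 528 [array([439.2, -35.1]), array([50.8, 44.8]), np.float64(87.4)] ax 0.0
capz9 528 [array([437.2, -40.3]), array([51.8, 45.6]), np.float64(87.4)] ax 0.0
brush 252 [array([408.7, 111.7]), array([96.3,  6.6]), np.float64(6.6)] ax 0.0
Sbrush 1304 [array([517.6, 320.2]), array([25.1, 95.1]), np.float64(11.3)] ax 0.0
Sjar 2640 [array([432.9, 252.7]), array([79.4, 78.4]), np.float64(87.2)] ax 0.0
Scap 1474 [array([414.9, 342.4]), array([60.9, 43.5]), np.float64(0.2)] ax 0.0
tape 212 [array([ 420.7, -156.4]), array([39.7, 71.8]), np.float64(44.6)] ax 0.0
jar rim 264 ((669.9296875, 47.93412780761719), 29.893775939941406)
jar rim w0 682 ((670.8677978515625, 47.602901458740234), 30.05819320678711) [[669.68818781  48.5535341   96.        ]]
```

View pics/m1.png

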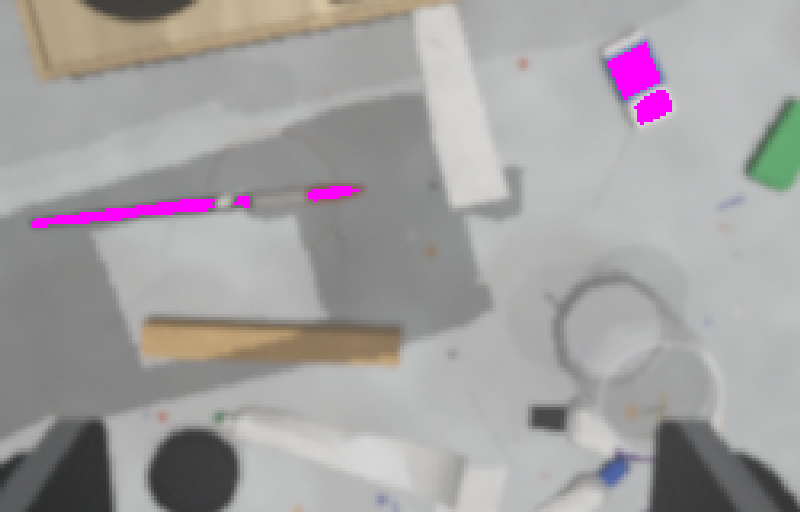

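Call:
jog_arm:
  moves:
    - {"grip": -0.2, "translation": [-0.009, -0.024, 0.022], "twist": [0, 0, 0]}
    - {"grip": -0.2, "translation": [-0.009, -0.024, 0.022], "twist": [0, 0, 0]}
    - {"grip": -0.2, "translation": [-0.009, -0.024, 0.022], "twist": [0, 0, 0]}
    - {"grip": -0.2, "translation": [-0.009, -0.024, 0.022], "twist": [0, 0, 0]}
    - {"grip": -0.2, "translation": [0, 0, 0.016], "twist": [0, 0, 0.122]}
    - {"grip": -0.2, "translation": [0, 0, 0.016], "twist": [0, 0, 0.122]}
    - {"grip": -0.2, "translation": [0, 0, 0.016], "twist": [0, 0, 0.122]}
    - {"grip": -0.2, "translation": [0, 0, 0.016], "twist": [0, 0, 0.122]}
    - {"grip": -0.2, "translation": [0, 0, 0.016], "twist": [0, 0, 0.122]}
    - {"grip": -0.2, "translation": [0, 0, 0.016], "twist": [0, 0, 0.122]}

```text
clock: 1.62
eef_pos: [448.6, 112.6, 145.5]
tcp_rot: [-3.141, 0.002, 0.831]
contact_force: [-0.4, -0.3, 0.4]
opening: 0.601
```

Call:
jog_arm:
  moves:
    - {"grip": -0.2, "translation": [0, 0, 0.012], "twist": [0, 0, 0.122]}
    - {"grip": -0.2, "translation": [0, 0, 0.012], "twist": [0, 0, 0.122]}
    - {"grip": -0.2, "translation": [0, 0, 0.012], "twist": [0, 0, 0.122]}
    - {"grip": -0.2, "translation": [0, 0, 0.012], "twist": [0, 0, 0.122]}
    - {"grip": -0.2, "translation": [0, 0, 0.012], "twist": [0, 0, 0.122]}
    - {"grip": -0.2, "translation": [0, 0, 0.012], "twist": [0, 0, 0.122]}
    - {"grip": -0.2, "translation": [0, 0, 0], "twist": [0, 0, 0]}
    - {"grip": -0.2, "translation": [0, 0, 0], "twist": [0, 0, 0]}

```text
clock: 2.28
eef_pos: [448.2, 112.9, 74.2]
tcp_rot: [3.141, 0.003, 0.109]
contact_force: [0.4, -0.0, -0.1]
opening: 0.6
```

```bash
cat > plan.py <<'E'
import sys,numpy as np
from rig import r
from scipy.spatial.transform import Rotation as R
# plan.py x y z jawyaw : delta in tool axes; twist z
x,y,z,j=map(float,sys.argv[1:5])
s=r.sense();p=np.array(s['eef_pos']);T=R.from_euler('xyz',s['tcp_rot']).as_matrix()
jy=np.arctan2(T[1,1],T[0,1]);dj=(j-jy+np.pi/2)%np.pi-np.pi/2
print('clock',round(s['clock'],2),'pos',p.round(1),'jaw',round(jy,3),'q6',s['qpos'][5].round(2),'open',round(s['opening'],3),'F',np.round(s['contact_force'],1))
print('tool delta m',((T.T@(np.array([x,y,z])-p))/1000).round(4),'twist z',round(-dj,3),'tilt',np.round(T[:2,2],4))
E
python3 plan.py 448 115 3 -1.463
python3 -c "
from h import *
snap('wrist','w2')"
```

```text
clock 2.28 pos [448.2 112.9  74.2] jaw -1.461 q6 1.71 open 0.6 F [ 0.4 -0.  -0.1]
tool delta m [ 0.0003 -0.0021  0.0712] twist z 0.002 tilt [-0.003  -0.0009]
```

View pics/w2.png

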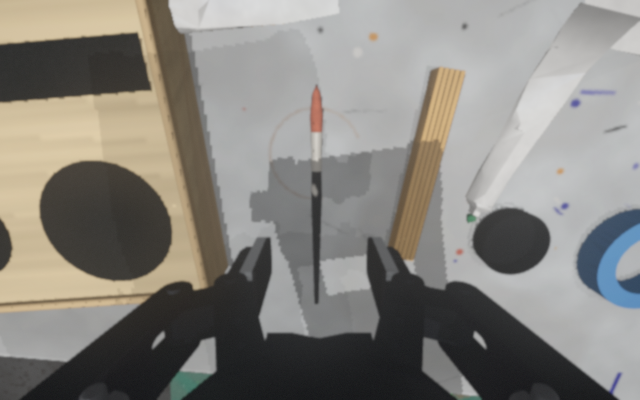

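The brush is centred between the fingers along column 317, with its tip at (317,85) and tail at (317,303). The cap and rule are clearly visible too, so I'll measure again from here.

```bash
python3 - <<'E'
from h import *
p,d,c=load('w2.npz')
a=ray(c,[317,317],[85,303],5);print(a.round(1),a.mean(0))
m=(p.max(2)<70).astype(np.uint8);n,l=cv2.connectedComponents(m);rr,_=rect_on(c,l==l[240,512],18);print('cap18',rr);print(rect_on(c,l==l[240,512],9)[0])
print('rule',ray(c,[449.5,403],[70,254],16))
E
```

```text
[[537.1 123.9   5. ]
 [361.5 105.    5. ]] [449.28486216 114.465446     5.        ]
cap18 ((441.1354675292969, -33.792869567871094), (59.00384521484375, 48.07704544067383), 72.19139862060547)
((437.5032958984375, -40.84982681274414), (61.68998336791992, 50.2657470703125), 72.1913070678711)
rule [[554.50901679  40.01237232  16.        ]
 [421.57224074  44.22556977  16.        ]]
```

Call:
jog_arm:
  moves:
    - {"grip": -0.2, "translation": [0, -0.001, 0.025], "twist": [0, 0, 0]}
    - {"grip": -0.2, "translation": [0, -0.001, 0.024], "twist": [0, 0, 0]}
    - {"grip": -0.2, "translation": [0, 0, 0.016], "twist": [0, 0, 0]}
    - {"grip": -0.2, "translation": [0, 0, 0.006], "twist": [0, 0, 0]}
    - {"grip": -0.2, "translation": [0, 0, 0], "twist": [0, 0, 0]}
  squeeze: 30

```text
clock: 2.75
eef_pos: [448.3, 115.6, 3.6]
tcp_rot: [3.141, 0.002, 0.109]
contact_force: [-1.0, 0.6, -0.2]
opening: 0.597
```

Call:
jog_arm:
  moves:
    - {"grip": 1, "translation": [0, 0, 0.001], "twist": [0, 0, 0]}
    - {"grip": 1, "translation": [0, 0, 0], "twist": [0, 0, 0]}
    - {"grip": 1, "translation": [0, 0, 0], "twist": [0, 0, 0]}
    - {"grip": 1, "translation": [0, 0, 0], "twist": [0, 0, 0]}
    - {"grip": 1, "translation": [0, 0, 0], "twist": [0, 0, 0]}
    - {"grip": 1, "translation": [0, 0, 0], "twist": [0, 0, 0]}
    - {"grip": 1, "translation": [0, 0, 0], "twist": [0, 0, 0]}
    - {"grip": 1, "translation": [0, 0, -0.02], "twist": [0, 0, 0]}
    - {"grip": 1, "translation": [0, 0, -0.04], "twist": [0, 0, 0]}
    - {"grip": 1, "translation": [0, 0, -0.04], "twist": [0, 0, 0]}

```text
clock: 3.58
eef_pos: [447.6, 115.7, 104.0]
tcp_rot: [3.141, 0.003, 0.107]
contact_force: [1.1, 0.3, 0.4]
opening: 0.094
```

```bash
python3 plan.py 518 319.2 60 0.187
python3 -c "
from h import *
snap('wrist','w3')"
```

```text
clock 3.58 pos [447.6 115.7 104. ] jaw -1.464 q6 1.71 open 0.094 F [1.1 0.3 0.4]
tool delta m [ 0.0919 -0.1948  0.0437] twist z 1.491 tilt [-0.0028 -0.0007]
```

View pics/w3.png

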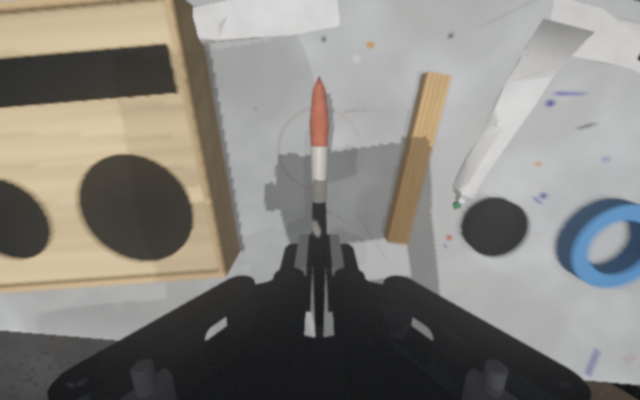

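Call:
jog_arm:
  moves:
    - {"grip": 1, "translation": [0.0153, -0.0323, 0], "twist": [0, 0, 0]}
    - {"grip": 1, "translation": [0.0153, -0.0323, 0], "twist": [0, 0, 0]}
    - {"grip": 1, "translation": [0.0153, -0.0323, 0], "twist": [0, 0, 0]}
    - {"grip": 1, "translation": [0.0153, -0.0323, 0], "twist": [0, 0, 0]}
    - {"grip": 1, "translation": [0.0153, -0.0323, 0], "twist": [0, 0, 0]}
    - {"grip": 1, "translation": [0.0153, -0.0323, 0], "twist": [0, 0, 0]}
    - {"grip": 1, "translation": [0, 0, 0], "twist": [0, 0, -0.118]}
    - {"grip": 1, "translation": [0, 0, 0], "twist": [0, 0, -0.118]}
    - {"grip": 1, "translation": [0, 0, 0], "twist": [0, 0, -0.118]}
    - {"grip": 1, "translation": [0, 0, 0], "twist": [0, 0, -0.118]}

```text
clock: 4.47
eef_pos: [519.3, 318.8, 103.6]
tcp_rot: [3.142, -0.0, 0.585]
contact_force: [-0.5, -0.4, -0.0]
opening: 0.09
```

Call:
jog_arm:
  moves:
    - {"grip": 1, "translation": [0, 0, 0], "twist": [0, 0, -0.118]}
    - {"grip": 1, "translation": [0, 0, 0], "twist": [0, 0, -0.118]}
    - {"grip": 1, "translation": [0, 0, 0], "twist": [0, 0, -0.118]}
    - {"grip": 1, "translation": [0, 0, 0], "twist": [0, 0, -0.118]}
    - {"grip": 1, "translation": [0, 0, 0], "twist": [0, 0, -0.118]}
    - {"grip": 1, "translation": [0, 0, 0], "twist": [0, 0, -0.118]}
    - {"grip": 1, "translation": [0, 0, 0], "twist": [0, 0, -0.118]}
    - {"grip": 1, "translation": [0, 0, 0], "twist": [0, 0, -0.118]}
    - {"grip": 1, "translation": [0, 0, 0], "twist": [0, 0, -0.118]}
    - {"grip": 1, "translation": [0, 0, 0], "twist": [0, 0, -0.118]}

```text
clock: 5.3
eef_pos: [519.4, 318.5, 103.8]
tcp_rot: [3.141, -0.0, 1.765]
contact_force: [-1.0, -0.6, -0.9]
opening: 0.09
```

```bash
python3 plan.py 518 318 44 0.187
python3 -c "
from h import *
snap('wrist','w4')"
```

```text
clock 5.3 pos [519.4 318.5 103.8] jaw 0.194 q6 0.35 open 0.09 F [-1.  -0.6 -0.9]
tool delta m [-0.0002 -0.0015  0.0598] twist z 0.007 tilt [0.0005 0.0003]
```

View pics/w4.png

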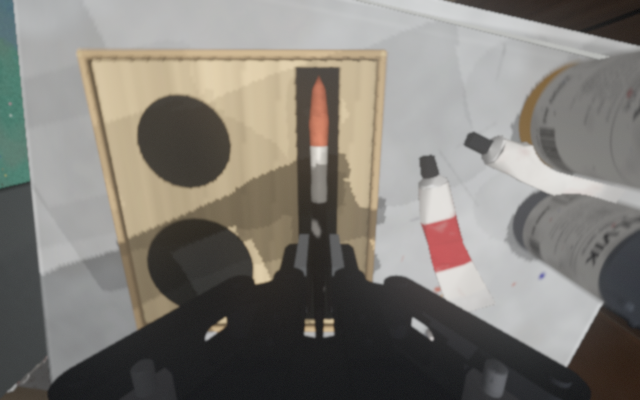

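The brush is aligned inside its silhouette (column 318). I'll lower it and release with a small opening.

Call:
jog_arm:
  moves:
    - {"grip": 1, "translation": [0, -0.001, 0.02], "twist": [0, 0, 0]}
    - {"grip": 1, "translation": [0, 0, 0.02], "twist": [0, 0, 0]}
    - {"grip": 1, "translation": [0, 0, 0.014], "twist": [0, 0, 0]}
    - {"grip": 1, "translation": [0, 0, 0.0065], "twist": [0, 0, 0]}
    - {"grip": 1, "translation": [0, 0, 0], "twist": [0, 0, 0]}
    - {"grip": 1, "translation": [0, 0, 0], "twist": [0, 0, 0]}

```text
clock: 5.85
eef_pos: [518.5, 318.4, 43.1]
tcp_rot: [3.141, -0.0, 1.757]
contact_force: [-0.2, 0.1, -0.0]
opening: 0.093
```

Call:
jog_arm:
  moves:
    - {"grip": 0.5, "translation": [0, 0, 0], "twist": [0, 0, 0]}
    - {"grip": 0.5, "translation": [0, 0, 0], "twist": [0, 0, 0]}
    - {"grip": 0.5, "translation": [0, 0, 0], "twist": [0, 0, 0]}
    - {"grip": 0.5, "translation": [0, 0, -0.005], "twist": [0, 0, 0]}
    - {"grip": 0.5, "translation": [0, 0, -0.025], "twist": [0, 0, 0]}
    - {"grip": 0.5, "translation": [0, 0, -0.035], "twist": [0, 0, 0]}
    - {"grip": 0.5, "translation": [0, 0, -0.035], "twist": [0, 0, 0]}

```text
clock: 6.43
eef_pos: [517.7, 317.9, 143.5]
tcp_rot: [-3.14, 0.001, 1.759]
contact_force: [0.9, -0.4, 0.5]
opening: 0.248
```

```bash
python3 -c "
from h import *
snap('wrist','w5')"
python3 plan.py 437.5 -40 60 -0.785
```

```text
clock 6.48 pos [521.3 320.  151.3] jaw 0.188 q6 0.36 open 0.249 F [3.5 1.6 4.6]
tool delta m [-0.3383 -0.1502  0.0891] twist z 0.973 tilt [0.007  0.0043]
```

View pics/w5.png

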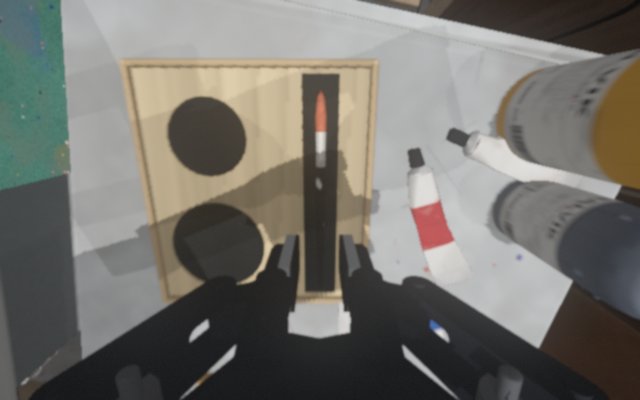

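The brush is lying in its silhouette (column 320). Next is the cap.

Call:
jog_arm:
  moves:
    - {"grip": 0.5, "translation": [-0.0338, -0.015, 0], "twist": [0, 0, 0]}
    - {"grip": 0.5, "translation": [-0.0338, -0.015, 0], "twist": [0, 0, 0]}
    - {"grip": 0.5, "translation": [-0.0338, -0.015, 0], "twist": [0, 0, 0]}
    - {"grip": 0.5, "translation": [-0.0338, -0.015, 0], "twist": [0, 0, 0]}
    - {"grip": 0.5, "translation": [-0.0338, -0.015, 0], "twist": [0, 0, 0]}
    - {"grip": 0.5, "translation": [-0.0338, -0.015, 0], "twist": [0, 0, 0]}
    - {"grip": 0.5, "translation": [-0.0338, -0.015, 0], "twist": [0, 0, 0]}
    - {"grip": 0.5, "translation": [-0.0338, -0.015, 0], "twist": [0, 0, 0]}
    - {"grip": 0.5, "translation": [-0.0338, -0.015, 0], "twist": [0, 0, 0]}
    - {"grip": 0.5, "translation": [-0.0338, -0.015, 0], "twist": [0, 0, 0]}

```text
clock: 7.32
eef_pos: [433.7, -43.3, 143.3]
tcp_rot: [3.14, 0.0, 1.759]
contact_force: [0.2, -0.4, -0.3]
opening: 0.252
```

Call:
jog_arm:
  moves:
    - {"grip": -0.7, "translation": [0, 0, 0], "twist": [0, 0, 0.1216]}
    - {"grip": -0.7, "translation": [0, 0, 0], "twist": [0, 0, 0.1216]}
    - {"grip": -0.7, "translation": [0, 0, 0.01], "twist": [0, 0, 0.1216]}
    - {"grip": -0.7, "translation": [0, 0, 0.01], "twist": [0, 0, 0.1216]}
    - {"grip": -0.7, "translation": [0, 0, 0.01], "twist": [0, 0, 0.1216]}
    - {"grip": -0.7, "translation": [0, 0, 0.01], "twist": [0, 0, 0.1216]}
    - {"grip": -0.7, "translation": [0, 0, 0.01], "twist": [0, 0, 0.1216]}
    - {"grip": -0.7, "translation": [0, 0, 0], "twist": [0, 0, 0.1216]}
    - {"grip": -0.7, "translation": [0, 0, 0], "twist": [0, 0, 0]}
    - {"grip": -0.7, "translation": [0, 0, 0], "twist": [0, 0, 0]}

```text
clock: 8.15
eef_pos: [434.5, -41.8, 93.0]
tcp_rot: [3.141, -0.0, 0.79]
contact_force: [-0.2, 0.3, 1.0]
opening: 0.848
```

```bash
python3 plan.py 438.5 -39 4 -0.785; python3 -c "
from h import *
snap('wrist','w6')"

```

```text
clock 8.15 pos [434.5 -41.8  93. ] jaw -0.781 q6 0.68 open 0.848 F [-0.2  0.3  1. ]
tool delta m [0.0048 0.0008 0.089 ] twist z 0.004 tilt [ 0.0005 -0.    ]
```

View pics/w6.png

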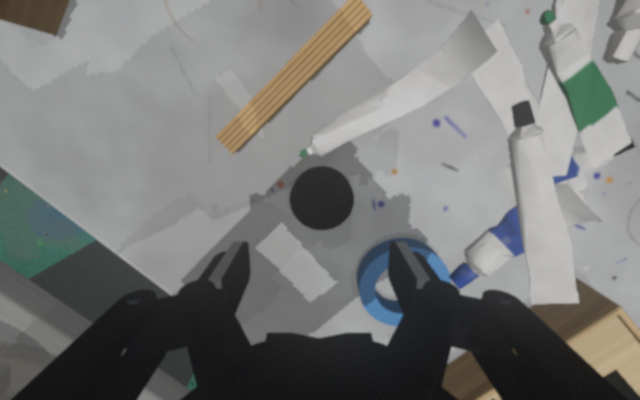

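The cap is at (322,198) and the tape ring at (403,282). I'll measure both to check that the fingers clear the tape.

```bash
python3 - <<'E'
from h import *
p,d,c=load('w6.npz')
m=(p.max(2)<70).astype(np.uint8);n,l=cv2.connectedComponents(m);k=l==l[198,322]
for z in(18,9):
    rr,P=rect_on(c,k,z);print(z,rr,cv2.minEnclosingCircle(P))
for f in('w6.npz','w1.npz','w2.npz'):
    p,d,c=load(f)
    h=cv2.cvtColor(p,cv2.COLOR_RGB2HSV);m=(h[...,0]>98)&(h[...,0]<112)&(h[...,1]>130)
    X=cloud(d,c);q=X[m];q=q[(q[:,2]>15)&(q[:,2]<24)&(np.hypot(q[:,0]-425,q[:,1]+140)<70)];print(f,len(q),cv2.minEnclosingCircle(q[:,:2].astype(np.float32)))
E
```

```text
18 ((439.74298095703125, -38.62250900268555), (51.39573669433594, 49.452659606933594), 45.21339416503906) ((439.78369140625, -38.42567825317383), 26.08809471130371)
9 ((437.840576171875, -40.650390625), (53.52979278564453, 51.506019592285156), 45.21339416503906) ((437.88299560546875, -40.445335388183594), 27.17133903503418)
w6.npz 220 ((403.9380187988281, -154.4186248779297), 17.86061668395996)
w1.npz 0 ((0.0, 0.0), 0.0)
w2.npz 0 ((0.0, 0.0), 0.0)
```

```bash
python3 - <<'E'
from h import *
p,d,c=load('w1.npz');print(ray(c,261,313,19), ray(c,[240.5,282],[313,313],19))
p,d,c=load('scene0.npz');print(ray(c,372,203.5,19),ray(c,[358,386],[203,205],10))
E
python3 plan.py 439 -39 3 -0.785
```

```text
[[ 436.25461774 -141.26497752   19.        ]] [[ 397.50851157 -141.31866776   19.        ]
 [ 475.95373708 -141.2099667    19.        ]]
[[ 431.10503895 -138.09468363   19.        ]] [[ 473.31192117 -130.60861879   10.        ]
 [ 394.18543106 -162.3160406    10.        ]]
clock 8.2 pos [434.6 -41.8  93.2] jaw -0.781 q6 0.68 open 0.847 F [-0.3 -0.8  1.1]
tool delta m [0.005  0.0011 0.0902] twist z 0.004 tilt [ 0.0009 -0.0001]
```

Call:
jog_arm:
  moves:
    - {"grip": -0.7, "translation": [0.0025, 0.0005, 0.03], "twist": [0, 0, 0]}
    - {"grip": -0.7, "translation": [0.0025, 0.0005, 0.03], "twist": [0, 0, 0]}
    - {"grip": -0.7, "translation": [0, 0, 0.025], "twist": [0, 0, 0]}
    - {"grip": -0.7, "translation": [0, 0, 0.007], "twist": [0, 0, 0]}
    - {"grip": -0.7, "translation": [0, 0, 0], "twist": [0, 0, 0]}
    - {"grip": 1, "translation": [0, 0, 0], "twist": [0, 0, 0]}
    - {"grip": 1, "translation": [0, 0, 0], "twist": [0, 0, 0]}
    - {"grip": 1, "translation": [0, 0, 0], "twist": [0, 0, 0]}
    - {"grip": 1, "translation": [0, 0, 0], "twist": [0, 0, 0]}
    - {"grip": 1, "translation": [0, 0, 0], "twist": [0, 0, 0]}
  squeeze: 25

```text
clock: 9.03
eef_pos: [439.4, -39.1, 2.1]
tcp_rot: [3.14, -0.001, 0.786]
contact_force: [-1.6, -0.8, 8.8]
opening: 0.588
```

Call:
jog_arm:
  moves:
    - {"grip": 1, "translation": [0, 0, 0], "twist": [0, 0, 0]}
    - {"grip": 1, "translation": [0, 0, -0.02], "twist": [0, 0, 0]}
    - {"grip": 1, "translation": [0, 0, -0.04], "twist": [0, 0, 0]}
    - {"grip": 1, "translation": [0, 0, -0.04], "twist": [0, 0, 0]}
    - {"grip": 1, "translation": [0, 0, -0.02], "twist": [0, 0, 0]}
    - {"grip": 1, "translation": [0, 0, 0], "twist": [0, 0, 0]}

```text
clock: 9.53
eef_pos: [441.8, -39.3, 126.0]
tcp_rot: [3.134, -0.006, 0.786]
contact_force: [1.1, -0.9, 0.2]
opening: 0.584
```

```bash
python3 plan.py 415.2 350.8 120 0.187;python3 -c "
from h import *
snap('wrist','w7')"

```

```text
clock 9.53 pos [441.8 -39.3 126. ] jaw -0.785 q6 0.69 open 0.584 F [ 1.1 -0.9  0.2]
tool delta m [ 0.2572 -0.2945  0.0054] twist z -0.972 tilt [ 0.0093 -0.0009]
```

View pics/w7.png

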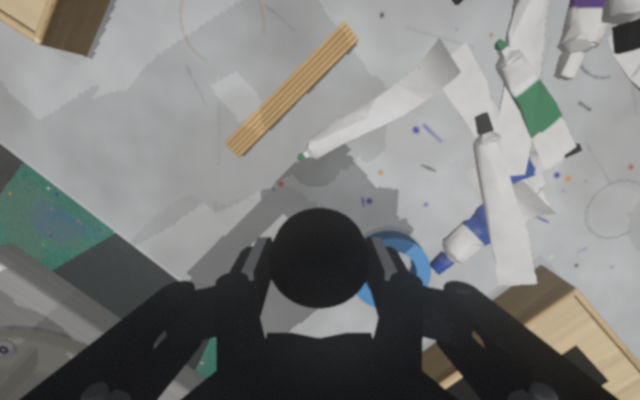

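Call:
jog_arm:
  moves:
    - {"grip": 1, "translation": [0.0257, -0.0294, 0], "twist": [0, 0, 0]}
    - {"grip": 1, "translation": [0.0257, -0.0294, 0], "twist": [0, 0, 0]}
    - {"grip": 1, "translation": [0.0257, -0.0294, 0], "twist": [0, 0, 0]}
    - {"grip": 1, "translation": [0.0257, -0.0294, 0], "twist": [0, 0, 0]}
    - {"grip": 1, "translation": [0.0257, -0.0294, 0], "twist": [0, 0, 0]}
    - {"grip": 1, "translation": [0.0257, -0.0294, 0], "twist": [0, 0, 0]}
    - {"grip": 1, "translation": [0.0257, -0.0294, 0], "twist": [0, 0, 0]}
    - {"grip": 1, "translation": [0.0257, -0.0294, 0], "twist": [0, 0, 0]}
    - {"grip": 1, "translation": [0.0257, -0.0294, 0], "twist": [0, 0, 0]}
    - {"grip": 1, "translation": [0.0257, -0.0294, 0], "twist": [0, 0, 0]}

```text
clock: 10.42
eef_pos: [411.0, 352.2, 119.9]
tcp_rot: [-3.142, 0.001, 0.786]
contact_force: [0.9, -0.4, -0.1]
opening: 0.585
```

Call:
jog_arm:
  moves:
    - {"grip": 1, "translation": [0, 0, 0], "twist": [0, 0, -0.1215]}
    - {"grip": 1, "translation": [0, 0, 0], "twist": [0, 0, -0.1215]}
    - {"grip": 1, "translation": [0, 0, 0], "twist": [0, 0, -0.1215]}
    - {"grip": 1, "translation": [0, 0, 0], "twist": [0, 0, -0.1215]}
    - {"grip": 1, "translation": [0, 0, 0], "twist": [0, 0, -0.1215]}
    - {"grip": 1, "translation": [0, 0, 0.01], "twist": [0, 0, -0.1215]}
    - {"grip": 1, "translation": [0, 0, 0.01], "twist": [0, 0, -0.1215]}
    - {"grip": 1, "translation": [0, 0, 0], "twist": [0, 0, -0.1215]}
    - {"grip": 1, "translation": [0, 0, 0], "twist": [0, 0, 0]}
    - {"grip": 1, "translation": [0, 0, 0], "twist": [0, 0, 0]}

```text
clock: 11.25
eef_pos: [411.7, 350.3, 100.1]
tcp_rot: [-3.141, 0.001, 1.754]
contact_force: [-0.7, -0.0, -0.4]
opening: 0.587
```

```bash
python3 plan.py 415.2 350.8 43 0.187;python3 -c "
from h import *
snap('wrist','w8')"

```

```text
clock 11.25 pos [411.7 350.3 100.1] jaw 0.183 q6 0.52 open 0.587 F [-0.7 -0.  -0.4]
tool delta m [-0.0001  0.0036  0.0571] twist z -0.004 tilt [-0.0009 -0.0007]
```

View pics/w8.png

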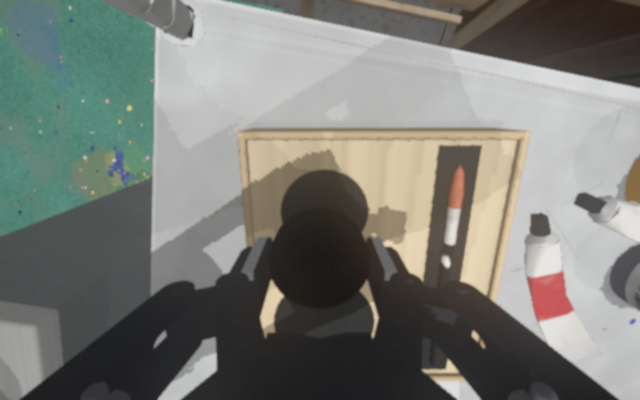

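Call:
jog_arm:
  moves:
    - {"grip": 1, "translation": [0, 0.0018, 0.02], "twist": [0, 0, 0]}
    - {"grip": 1, "translation": [0, 0.0018, 0.02], "twist": [0, 0, 0]}
    - {"grip": 1, "translation": [0, 0, 0.012], "twist": [0, 0, 0]}
    - {"grip": 1, "translation": [0, 0, 0.005], "twist": [0, 0, 0]}
    - {"grip": 1, "translation": [0, 0, 0], "twist": [0, 0, 0]}
    - {"grip": 1, "translation": [0, 0, 0], "twist": [0, 0, 0]}

```text
clock: 11.8
eef_pos: [415.6, 351.4, 43.9]
tcp_rot: [-3.141, 0.0, 1.757]
contact_force: [-0.3, 1.5, -0.4]
opening: 0.591
```

Call:
jog_arm:
  moves:
    - {"grip": -0.45, "translation": [0, 0, 0], "twist": [0, 0, 0]}
    - {"grip": -0.45, "translation": [0, 0, 0], "twist": [0, 0, 0]}
    - {"grip": -0.45, "translation": [0, 0, 0], "twist": [0, 0, 0]}
    - {"grip": -0.45, "translation": [0, 0, -0.005], "twist": [0, 0, 0]}
    - {"grip": -0.45, "translation": [0, 0, -0.025], "twist": [0, 0, 0]}
    - {"grip": -0.45, "translation": [0, 0, -0.035], "twist": [0, 0, 0]}
    - {"grip": -0.45, "translation": [0, 0, -0.035], "twist": [0, 0, 0]}
    - {"grip": -0.45, "translation": [0, 0, 0], "twist": [0, 0, 0]}
    - {"grip": -0.45, "translation": [0, 0, 0], "twist": [0, 0, 0]}

```text
clock: 12.55
eef_pos: [416.9, 352.4, 146.4]
tcp_rot: [3.137, -0.003, 1.758]
contact_force: [-0.1, 0.5, 0.1]
opening: 0.723
```

```bash
python3 -c "
from h import *
snap('wrist','w9')"
python3 plan.py 670 188 100 0.40
```

```text
clock 12.6 pos [415.9 351.6 144.8] jaw 0.187 q6 0.51 open 0.729 F [-0.7  0.2 -0.7]
tool delta m [-0.208   0.2191  0.045 ] twist z -0.213 tilt [0.0016 0.0013]
```

View pics/w9.png

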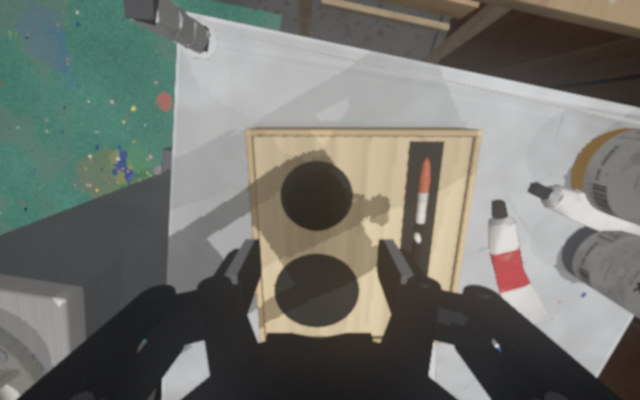

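The cap sits in the smaller round at (317,196); it is black on black, so I'll check its depth later. Now the eraser position and bottle clearance.

```bash
python3 - <<'E'
from h import *
p,d,c=load('w1.npz');print(ray(c,399.4,140,13).round(1))
p,d,c=load('scene0.npz');X=cloud(d,c)
for u,v in[(188,260),(167,280),(247,247),(317,140),(184,222)]:print(u,v,X[v,u].round(0))
E
```

```text
[[672.9 181.   13. ]]
188 260 [709. 362.  96.]
167 280 [680. 457. 135.]
247 247 [664. 191.  12.]
317 140 [ 693. -279.   91.]
184 222 [729. 331. 185.]
```

Call:
jog_arm:
  moves:
    - {"grip": -0.45, "translation": [-0.0208, 0.0219, 0], "twist": [0, 0, 0]}
    - {"grip": -0.45, "translation": [-0.0208, 0.0219, 0], "twist": [0, 0, 0]}
    - {"grip": -0.45, "translation": [-0.0208, 0.0219, 0], "twist": [0, 0, 0]}
    - {"grip": -0.45, "translation": [-0.0208, 0.0219, 0], "twist": [0, 0, 0]}
    - {"grip": -0.45, "translation": [-0.0208, 0.0219, 0], "twist": [0, 0, 0]}
    - {"grip": -0.45, "translation": [-0.0208, 0.0219, 0], "twist": [0, 0, 0]}
    - {"grip": -0.45, "translation": [-0.0208, 0.0219, 0], "twist": [0, 0, 0]}
    - {"grip": -0.45, "translation": [-0.0208, 0.0219, 0], "twist": [0, 0, 0]}
    - {"grip": -0.45, "translation": [-0.0208, 0.0219, 0], "twist": [0, 0, 0]}
    - {"grip": -0.45, "translation": [-0.0208, 0.0219, 0], "twist": [0, 0, 0]}

```text
clock: 13.43
eef_pos: [669.6, 186.4, 141.7]
tcp_rot: [-3.139, 0.0, 1.758]
contact_force: [0.7, 0.5, -0.6]
opening: 0.727
```

Call:
jog_arm:
  moves:
    - {"grip": -0.1, "translation": [0, 0, 0.02], "twist": [0, 0, -0.106]}
    - {"grip": -0.1, "translation": [0, 0, 0.02], "twist": [0, 0, -0.106]}
    - {"grip": -0.1, "translation": [0, 0, 0], "twist": [0, 0, 0]}
    - {"grip": -0.1, "translation": [0, 0, 0], "twist": [0, 0, 0]}

```text
clock: 13.77
eef_pos: [667.7, 187.1, 101.3]
tcp_rot: [-3.137, -0.001, 1.967]
contact_force: [0.1, 0.7, -0.2]
opening: 0.551
```

```bash
python3 -c "
from h import *
snap('wrist','w10')"
python3 plan.py 670 188 3 0.40
```

```text
clock 13.82 pos [668.7 187.7 102.9] jaw 0.396 q6 -0.12 open 0.557 F [0.2 0.6 0.6]
tool delta m [-0.0002  0.0016  0.0999] twist z -0.004 tilt [-0.0023 -0.0006]
```

View pics/w10.png

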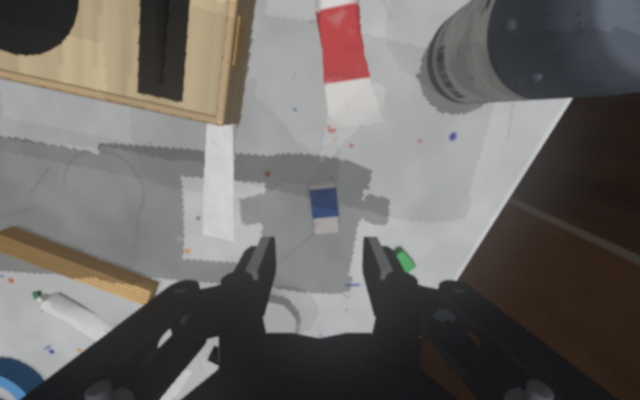

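The blue/white eraser is centred at (325,209), nearly aligned; the green block at (403,260) is well outside the fingers.

```bash
python3 - <<'E'
from h import *
p,d,c=load('w10.npz');a=ray(c,[323.5,327.5,325.5],[185.5,233,209],13);print(a.round(1),a[:2].mean(0),np.arctan2(*(a[0]-a[1])[[1,0]])-np.pi/2)
E
python3 plan.py 674 184.5 3 0.33
```

```text
[[665.  201.4  13. ]
 [684.8 163.4  13. ]
 [674.6 183.1  13. ]] [674.91286207 182.40235301  13.        ] 0.48149159175983947
clock 13.82 pos [668.7 187.7 102.9] jaw 0.396 q6 -0.12 open 0.557 F [0.2 0.6 0.6]
tool delta m [-0.005   0.0039  0.0999] twist z 0.066 tilt [-0.0023 -0.0006]
```

Call:
jog_arm:
  moves:
    - {"grip": -0.1, "translation": [-0.0035, 0.0015, 0.03], "twist": [0, 0, -0.04]}
    - {"grip": -0.1, "translation": [-0.0035, 0.0015, 0.035], "twist": [0, 0, -0.04]}
    - {"grip": -0.1, "translation": [0, 0, 0.025], "twist": [0, 0, 0]}
    - {"grip": -0.1, "translation": [0, 0, 0.009], "twist": [0, 0, 0]}
    - {"grip": -0.1, "translation": [0, 0, 0], "twist": [0, 0, 0]}
    - {"grip": 1, "translation": [0, 0, 0], "twist": [0, 0, 0]}
    - {"grip": 1, "translation": [0, 0, 0], "twist": [0, 0, 0]}
    - {"grip": 1, "translation": [0, 0, 0], "twist": [0, 0, 0]}
    - {"grip": 1, "translation": [0, 0, 0], "twist": [0, 0, 0]}
    - {"grip": 1, "translation": [0, 0, 0], "twist": [0, 0, 0]}
  squeeze: 25

```text
clock: 14.65
eef_pos: [676.7, 183.1, 7.2]
tcp_rot: [3.138, 0.001, 2.05]
contact_force: [-0.7, 0.1, 7.8]
opening: 0.257
```

Call:
jog_arm:
  moves:
    - {"grip": 1, "translation": [0, 0, 0], "twist": [0, 0, 0]}
    - {"grip": 1, "translation": [0, 0, -0.02], "twist": [0, 0, 0]}
    - {"grip": 1, "translation": [0, 0, -0.04], "twist": [0, 0, 0]}
    - {"grip": 1, "translation": [0, 0, -0.04], "twist": [0, 0, 0]}
    - {"grip": 1, "translation": [0, 0, -0.04], "twist": [0, 0, 0]}
    - {"grip": 1, "translation": [0, 0, -0.03], "twist": [0, 0, 0]}
    - {"grip": 1, "translation": [0, 0, 0], "twist": [0, 0, 0]}

```text
clock: 15.23
eef_pos: [679.1, 183.6, 183.9]
tcp_rot: [3.129, 0.003, 2.05]
contact_force: [0.6, 0.0, 0.5]
opening: 0.256
```

```bash
python3 -c "
from h import *
snap('wrist','w11')"
python3 plan.py 496 -357 170 0
```

```text
clock 15.28 pos [677.7 183.2 180.4] jaw 0.479 q6 -0.22 open 0.251 F [ 0.6  0.3 -0.5]
tool delta m [-0.3957 -0.4103  0.0077] twist z 0.479 tilt [0.0085 0.0023]
```

View pics/w11.png

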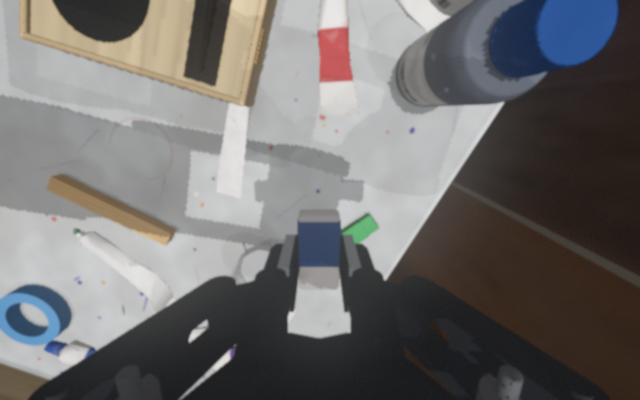

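Call:
jog_arm:
  moves:
    - {"grip": 1, "translation": [-0.0264, -0.0273, 0], "twist": [0, 0, 0]}
    - {"grip": 1, "translation": [-0.0264, -0.0273, 0], "twist": [0, 0, 0]}
    - {"grip": 1, "translation": [-0.0264, -0.0273, 0], "twist": [0, 0, 0]}
    - {"grip": 1, "translation": [-0.0264, -0.0273, 0], "twist": [0, 0, 0]}
    - {"grip": 1, "translation": [-0.0264, -0.0273, 0], "twist": [0, 0, 0]}
    - {"grip": 1, "translation": [-0.0264, -0.0273, 0], "twist": [0, 0, 0]}
    - {"grip": 1, "translation": [-0.0264, -0.0273, 0], "twist": [0, 0, 0]}
    - {"grip": 1, "translation": [-0.0264, -0.0273, 0], "twist": [0, 0, 0]}
    - {"grip": 1, "translation": [-0.0264, -0.0273, 0], "twist": [0, 0, 0]}
    - {"grip": 1, "translation": [-0.0264, -0.0273, 0], "twist": [0, 0, 0]}

```text
clock: 16.12
eef_pos: [553.1, -179.0, 174.3]
tcp_rot: [-3.141, -0.001, 2.05]
contact_force: [0.1, -0.8, -0.5]
opening: 0.254
```

Call:
jog_arm:
  moves:
    - {"grip": 1, "translation": [-0.0264, -0.0273, 0], "twist": [0, 0, 0]}
    - {"grip": 1, "translation": [-0.0264, -0.0273, 0], "twist": [0, 0, 0]}
    - {"grip": 1, "translation": [-0.0264, -0.0273, 0], "twist": [0, 0, 0]}
    - {"grip": 1, "translation": [-0.0264, -0.0273, 0], "twist": [0, 0, 0]}
    - {"grip": 1, "translation": [0, 0, 0], "twist": [0, 0, 0.12]}
    - {"grip": 1, "translation": [0, 0, 0], "twist": [0, 0, 0.12]}
    - {"grip": 1, "translation": [0, 0, 0], "twist": [0, 0, 0.12]}
    - {"grip": 1, "translation": [0, 0, 0], "twist": [0, 0, 0.12]}
    - {"grip": 1, "translation": [0, 0, 0], "twist": [0, 0, 0]}
    - {"grip": 1, "translation": [0, 0, 0], "twist": [0, 0, 0]}

```text
clock: 16.95
eef_pos: [506.0, -321.4, 174.3]
tcp_rot: [-3.141, -0.0, 1.574]
contact_force: [0.2, 0.0, -1.2]
opening: 0.258
```

```bash
python3 -c "
from h import *
snap('wrist','w12')"
python3 plan.py 496 -357 80 0
```

```text
clock 17.0 pos [ 506.1 -321.4  174.4] jaw 0.003 q6 -0.57 open 0.256 F [-0.5  0.2 -0.2]
tool delta m [-0.0356 -0.0102  0.0944] twist z 0.003 tilt [-0.0005  0.0004]
```

View pics/w12.png

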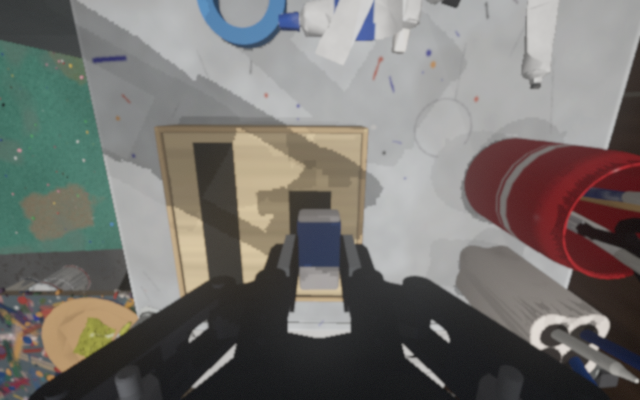

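The sketching box is clear here: rim corners (157,127) and (367,126), eraser silhouette top edge at (290–331,191), rule silhouette top edge at (194–232,143). I'll refine the box pose from these.

```bash
python3 - <<'E'
from h import *
p,d,c=load('w12.npz');print(ray(c,[157,367],[127,126],45).round(1));print(ray(c,[194,232,290,331],[143,143,191,191],40).round(1));print(ray(c,[206,242],[270,270],40).round(1))
E
```

```text
[[ 356.  -262.7   45. ]
 [ 549.6 -261.4   45. ]]
[[ 386.2 -277.8   40. ]
 [ 422.4 -277.7   40. ]
 [ 476.5 -325.    40. ]
 [ 517.6 -324.9   40. ]]
[[ 382.4 -414.8   40. ]
 [ 421.7 -414.6   40. ]]
```

Call:
jog_arm:
  moves:
    - {"grip": 1, "translation": [-0.018, -0.0046, 0], "twist": [0, 0, 0]}
    - {"grip": 1, "translation": [-0.018, -0.0046, 0.02], "twist": [0, 0, 0]}
    - {"grip": 1, "translation": [0, 0, 0.035], "twist": [0, 0, 0]}
    - {"grip": 1, "translation": [0, 0, 0.035], "twist": [0, 0, 0]}
    - {"grip": 1, "translation": [0, 0, 0.02], "twist": [0, 0, 0]}
    - {"grip": 1, "translation": [0, 0, 0.01], "twist": [0, 0, 0]}
    - {"grip": 1, "translation": [0, 0, 0], "twist": [0, 0, 0]}
    - {"grip": 1, "translation": [0, 0, 0], "twist": [0, 0, 0]}

```text
clock: 17.67
eef_pos: [497.4, -357.7, 55.1]
tcp_rot: [-3.142, -0.0, 1.572]
contact_force: [0.2, -0.3, -0.1]
opening: 0.252
```

```bash
python3 plan.py 497 -357.5 47 0.005
```

```text
clock 17.67 pos [ 497.4 -357.7   55.1] jaw 0.001 q6 -0.63 open 0.252 F [ 0.2 -0.3 -0.1]
tool delta m [ 0.0002 -0.0004  0.0081] twist z -0.004 tilt [-0.  0.]
```

Call:
jog_arm:
  moves:
    - {"grip": 1, "translation": [0, 0, 0.005], "twist": [0, 0, 0]}
    - {"grip": 1, "translation": [0, 0, 0.003], "twist": [0, 0, 0]}
    - {"grip": 1, "translation": [0, 0, 0], "twist": [0, 0, 0]}
    - {"grip": 1, "translation": [0, 0, 0], "twist": [0, 0, 0]}

```text
clock: 18.0
eef_pos: [497.4, -357.8, 47.4]
tcp_rot: [3.141, 0.001, 1.57]
contact_force: [-0.5, -0.3, -0.7]
opening: 0.257
```

```bash
python3 plan.py 497 -357.5 47 0.005;python3 -c "
from h import *
snap('side','s13')
p,d,c=snap('scene','c13')
cv2.imwrite('pics/c13c.png',cv2.resize(p[120:200,340:440],(800,600))[:,:,::-1])"
```

```text
clock 18.0 pos [ 497.4 -357.8   47.4] jaw -0.0 q6 -0.63 open 0.257 F [-0.5 -0.3 -0.7]
tool delta m [ 0.0003 -0.0004  0.0004] twist z -0.005 tilt [ 0.0007 -0.0006]
```

View pics/c13c.png

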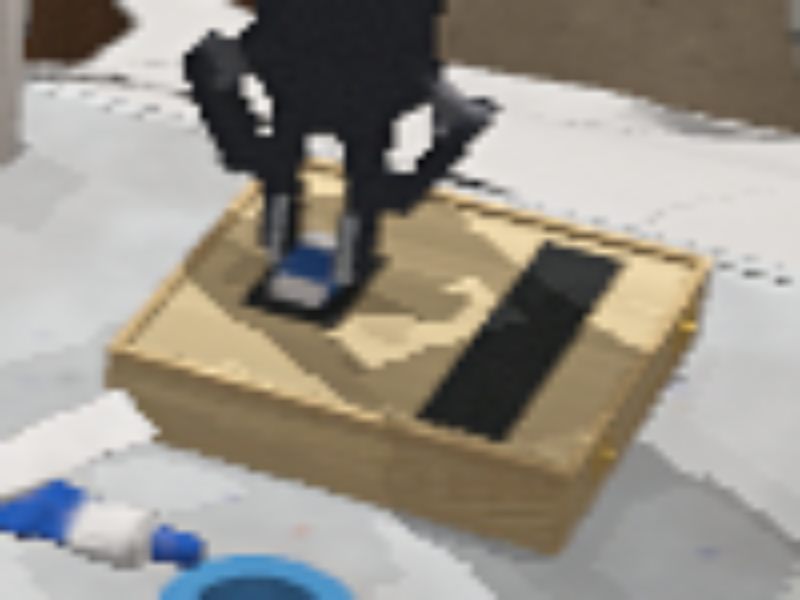

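The eraser is over its silhouette with no contact yet. I'll lower it a little more until it touches.

Call:
jog_arm:
  moves:
    - {"grip": 1, "translation": [0, 0, 0.002], "twist": [0, 0, 0]}
    - {"grip": 1, "translation": [0, 0, 0.0015], "twist": [0, 0, 0]}
    - {"grip": 1, "translation": [0, 0, 0], "twist": [0, 0, 0]}

```text
clock: 18.35
eef_pos: [497.6, -358.1, 46.5]
tcp_rot: [3.141, 0.001, 1.57]
contact_force: [-8.1, 6.1, 29.9]
opening: 0.261
```

Call:
jog_arm:
  moves:
    - {"grip": 0.2, "translation": [0, 0, 0], "twist": [0, 0, 0]}
    - {"grip": 0.2, "translation": [0, 0, 0], "twist": [0, 0, 0]}
    - {"grip": 0.2, "translation": [0, 0, 0], "twist": [0, 0, 0]}
    - {"grip": 0.2, "translation": [0, 0, -0.005], "twist": [0, 0, 0]}
    - {"grip": 0.2, "translation": [0, 0, -0.025], "twist": [0, 0, 0]}
    - {"grip": 0.2, "translation": [0, 0, -0.035], "twist": [0, 0, 0]}
    - {"grip": 0.2, "translation": [0, 0, -0.035], "twist": [0, 0, 0]}
    - {"grip": 0.2, "translation": [0, 0, -0.01], "twist": [0, 0, 0]}
    - {"grip": 0.2, "translation": [0, 0, 0], "twist": [0, 0, 0]}
    - {"grip": 0.2, "translation": [0, 0, 0], "twist": [0, 0, 0]}

```text
clock: 19.18
eef_pos: [497.2, -357.7, 153.5]
tcp_rot: [3.141, 0.001, 1.57]
contact_force: [-0.1, 0.5, -0.2]
opening: 0.401
```

```bash
python3 plan.py 488 42 150 1.527;python3 -c "
from h import *
snap('wrist','w14')"
```

```text
clock 19.18 pos [ 497.2 -357.7  153.5] jaw -0.001 q6 -0.63 open 0.401 F [-0.1  0.5 -0.2]
tool delta m [ 0.3997 -0.0095  0.0033] twist z -1.528 tilt [ 0.0008 -0.0006]
```

View pics/w14.png

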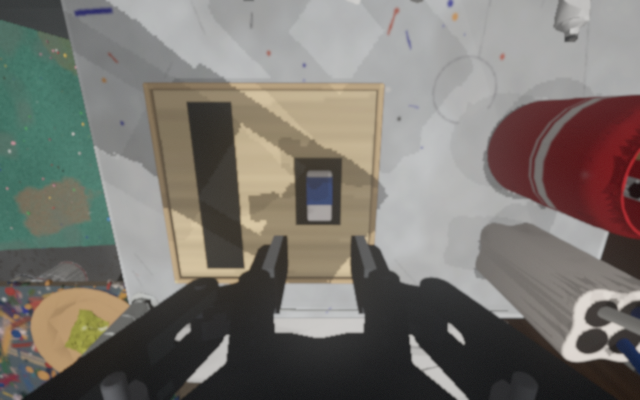

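The eraser lies within its silhouette (eraser (319,196), silhouette (318,191)). Next is the rule.

Call:
jog_arm:
  moves:
    - {"grip": 0.2, "translation": [0.04, -0.001, 0], "twist": [0, 0, 0]}
    - {"grip": 0.2, "translation": [0.04, -0.001, 0], "twist": [0, 0, 0]}
    - {"grip": 0.2, "translation": [0.04, -0.001, 0], "twist": [0, 0, 0]}
    - {"grip": 0.2, "translation": [0.04, -0.001, 0], "twist": [0, 0, 0]}
    - {"grip": 0.2, "translation": [0.04, -0.001, 0], "twist": [0, 0, 0]}
    - {"grip": 0.2, "translation": [0.04, -0.001, 0], "twist": [0, 0, 0]}
    - {"grip": 0.2, "translation": [0.04, -0.001, 0], "twist": [0, 0, 0]}
    - {"grip": 0.2, "translation": [0.04, -0.001, 0], "twist": [0, 0, 0]}
    - {"grip": 0.2, "translation": [0.04, -0.001, 0], "twist": [0, 0, 0]}
    - {"grip": 0.2, "translation": [0.04, -0.001, 0], "twist": [0, 0, 0]}

```text
clock: 20.07
eef_pos: [485.8, 44.1, 151.6]
tcp_rot: [-3.139, 0.0, 1.57]
contact_force: [0.7, -0.7, 0.1]
opening: 0.4
```

Call:
jog_arm:
  moves:
    - {"grip": 0, "translation": [0, 0, 0.008], "twist": [0, 0, -0.122]}
    - {"grip": 0, "translation": [0, 0, 0.008], "twist": [0, 0, -0.122]}
    - {"grip": 0, "translation": [0, 0, 0.008], "twist": [0, 0, -0.122]}
    - {"grip": 0, "translation": [0, 0, 0.008], "twist": [0, 0, -0.122]}
    - {"grip": 0, "translation": [0, 0, 0.008], "twist": [0, 0, -0.122]}
    - {"grip": 0, "translation": [0, 0, 0.008], "twist": [0, 0, -0.122]}
    - {"grip": 0, "translation": [0, 0, 0.008], "twist": [0, 0, -0.122]}
    - {"grip": 0, "translation": [0, 0, 0.008], "twist": [0, 0, -0.122]}
    - {"grip": 0, "translation": [0, 0, 0.008], "twist": [0, 0, -0.122]}
    - {"grip": 0, "translation": [0, 0, 0.008], "twist": [0, 0, -0.122]}

```text
clock: 20.9
eef_pos: [485.9, 42.2, 71.2]
tcp_rot: [-3.14, -0.003, 2.796]
contact_force: [-0.4, 1.2, -0.1]
opening: 0.502
```

Call:
jog_arm:
  moves:
    - {"grip": 0, "translation": [0, 0, 0], "twist": [0, 0, -0.122]}
    - {"grip": 0, "translation": [0, 0, 0], "twist": [0, 0, -0.122]}
    - {"grip": 0, "translation": [0, 0, 0], "twist": [0, 0, -0.06]}
    - {"grip": 0, "translation": [0, 0, 0], "twist": [0, 0, 0]}
    - {"grip": 0, "translation": [0, 0, 0], "twist": [0, 0, 0]}

```text
clock: 21.32
eef_pos: [486.4, 42.3, 72.1]
tcp_rot: [-3.141, -0.002, 3.092]
contact_force: [-0.5, -0.3, -0.6]
opening: 0.499
```

```bash
python3 plan.py 488 42 7 1.535;python3 -c "
from h import *
snap('wrist','w15')"
```

```text
clock 21.32 pos [486.4  42.3  72.1] jaw 1.521 q6 -1.44 open 0.499 F [-0.5 -0.3 -0.6]
tool delta m [-0.0018 -0.0002  0.0651] twist z -0.014 tilt [-0.0025 -0.0002]
```

View pics/w15.png

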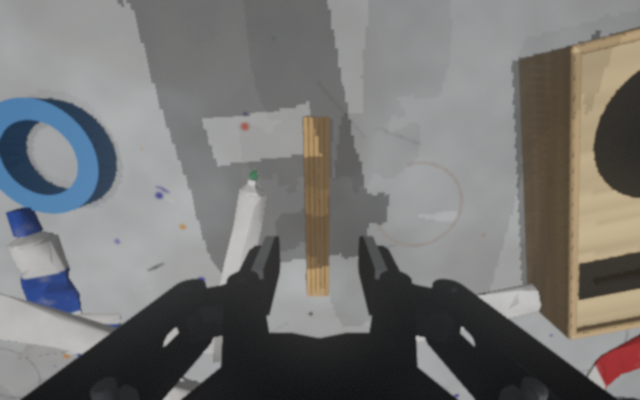

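The rule is centred between the fingers (column 317, rows 116–295).

```bash
python3 - <<'E'
from h import *
p,d,c=load('w15.npz');a=ray(c,[317,317.5],[116,295],16);print(a.round(1),a.mean(0))
E
```

```text
[[415.9  44.6  16. ]
 [554.   37.8  16. ]] [484.91020311  41.20225635  16.        ]
```

Call:
jog_arm:
  moves:
    - {"grip": 0, "translation": [-0.001, 0, 0.025], "twist": [0, 0, -0.014]}
    - {"grip": 0, "translation": [-0.001, 0, 0.025], "twist": [0, 0, 0]}
    - {"grip": 0, "translation": [0, 0, 0.012], "twist": [0, 0, 0]}
    - {"grip": 0, "translation": [0, 0, 0.002], "twist": [0, 0, 0]}
    - {"grip": 1, "translation": [0, 0, 0], "twist": [0, 0, 0]}
    - {"grip": 1, "translation": [0, 0, 0], "twist": [0, 0, 0]}
    - {"grip": 1, "translation": [0, 0, 0], "twist": [0, 0, 0]}
    - {"grip": 1, "translation": [0, 0, 0], "twist": [0, 0, 0]}
    - {"grip": 1, "translation": [0, 0, 0], "twist": [0, 0, 0]}
    - {"grip": 1, "translation": [0, 0, 0], "twist": [0, 0, 0]}
  squeeze: 40

```text
clock: 22.2
eef_pos: [489.9, 42.3, 9.9]
tcp_rot: [3.141, 0.001, 3.108]
contact_force: [-0.6, 0.2, 3.2]
opening: 0.186
```

Call:
jog_arm:
  moves:
    - {"grip": 1, "translation": [0, 0, -0.02], "twist": [0, 0, 0]}
    - {"grip": 1, "translation": [0, 0, -0.03], "twist": [0, 0, 0]}
    - {"grip": 1, "translation": [0, 0, -0.03], "twist": [0, 0, 0]}
    - {"grip": 1, "translation": [0, 0, -0.03], "twist": [0, 0, 0]}
    - {"grip": 1, "translation": [0, 0, 0], "twist": [0, 0, 0]}
    - {"grip": 1, "translation": [0, 0, 0], "twist": [0, 0, 0]}

```text
clock: 22.7
eef_pos: [490.8, 42.4, 121.0]
tcp_rot: [3.141, 0.004, 3.108]
contact_force: [-1.0, 0.1, -2.4]
opening: 0.186
```

```bash
python3 plan.py 403.5 -357.7 110 0.005;python3 -c "
from h import *
snap('wrist','w16')"
```

```text
clock 22.7 pos [490.8  42.4 121. ] jaw 1.537 q6 -1.45 open 0.186 F [-1.   0.1 -2.4]
tool delta m [ 0.0738 -0.4028  0.0105] twist z 1.532 tilt [0.0042 0.0004]
```

View pics/w16.png

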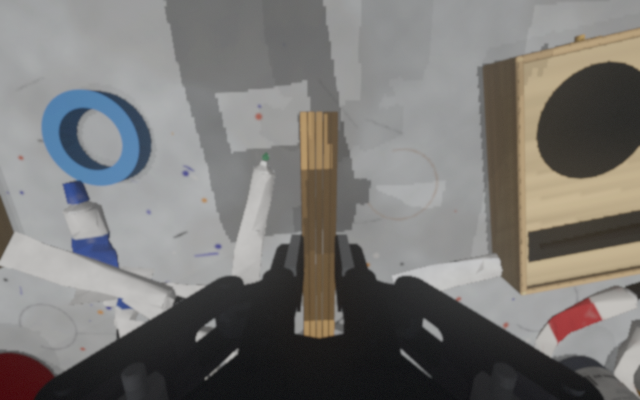

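Call:
jog_arm:
  moves:
    - {"grip": 1, "translation": [0.0074, -0.0405, 0], "twist": [0, 0, 0]}
    - {"grip": 1, "translation": [0.0074, -0.0405, 0], "twist": [0, 0, 0]}
    - {"grip": 1, "translation": [0.0074, -0.0405, 0], "twist": [0, 0, 0]}
    - {"grip": 1, "translation": [0.0074, -0.0405, 0], "twist": [0, 0, 0]}
    - {"grip": 1, "translation": [0.0074, -0.0405, 0], "twist": [0, 0, 0]}
    - {"grip": 1, "translation": [0.0074, -0.0405, 0], "twist": [0, 0, 0]}
    - {"grip": 1, "translation": [0.0074, -0.0405, 0], "twist": [0, 0, 0]}
    - {"grip": 1, "translation": [0.0074, -0.0405, 0], "twist": [0, 0, 0]}
    - {"grip": 1, "translation": [0.0074, -0.0405, 0], "twist": [0, 0, 0]}
    - {"grip": 1, "translation": [0.0074, -0.0405, 0], "twist": [0, 0, 0]}

```text
clock: 23.58
eef_pos: [400.1, -361.2, 117.5]
tcp_rot: [3.14, -0.002, 3.108]
contact_force: [2.1, 0.2, -1.1]
opening: 0.19
```

Call:
jog_arm:
  moves:
    - {"grip": 1, "translation": [0, 0, 0], "twist": [0, 0, 0.118]}
    - {"grip": 1, "translation": [0, 0, 0], "twist": [0, 0, 0.118]}
    - {"grip": 1, "translation": [0, 0, 0], "twist": [0, 0, 0.118]}
    - {"grip": 1, "translation": [0, 0, 0], "twist": [0, 0, 0.118]}
    - {"grip": 1, "translation": [0, 0, 0], "twist": [0, 0, 0.118]}
    - {"grip": 1, "translation": [0, 0, 0], "twist": [0, 0, 0.118]}
    - {"grip": 1, "translation": [0, 0, 0], "twist": [0, 0, 0.118]}
    - {"grip": 1, "translation": [0, 0, 0], "twist": [0, 0, 0.118]}
    - {"grip": 1, "translation": [0, 0, 0], "twist": [0, 0, 0.118]}
    - {"grip": 1, "translation": [0, 0, 0], "twist": [0, 0, 0.118]}

```text
clock: 24.42
eef_pos: [400.9, -359.1, 117.3]
tcp_rot: [-3.14, -0.003, 1.922]
contact_force: [-0.6, -0.0, -1.0]
opening: 0.187
```

Call:
jog_arm:
  moves:
    - {"grip": 1, "translation": [0, 0, 0], "twist": [0, 0, 0.118]}
    - {"grip": 1, "translation": [0, 0, 0], "twist": [0, 0, 0.118]}
    - {"grip": 1, "translation": [0, 0, 0], "twist": [0, 0, 0.118]}
    - {"grip": 1, "translation": [0, 0, 0], "twist": [0, 0, 0]}
    - {"grip": 1, "translation": [0, 0, 0], "twist": [0, 0, 0]}

```text
clock: 24.83
eef_pos: [401.1, -359.4, 117.9]
tcp_rot: [-3.14, -0.002, 1.578]
contact_force: [-0.5, -0.3, -1.1]
opening: 0.19
```

```bash
python3 plan.py 403.5 -361 51 0.005;python3 -c "
from h import *
snap('wrist','w17')"
```

```text
clock 24.83 pos [ 401.1 -359.4  117.9] jaw 0.007 q6 -0.74 open 0.19 F [-0.5 -0.3 -1.1]
tool delta m [-0.0017  0.0025  0.0669] twist z 0.002 tilt [-0.0019  0.0016]
```

View pics/w17.png

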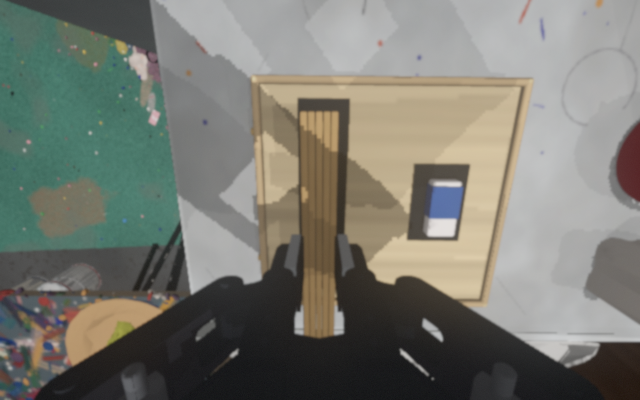

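Call:
jog_arm:
  moves:
    - {"grip": 1, "translation": [-0.001, 0.0013, 0.02], "twist": [0, 0, 0]}
    - {"grip": 1, "translation": [-0.001, 0.0012, 0.025], "twist": [0, 0, 0]}
    - {"grip": 1, "translation": [0, 0, 0.015], "twist": [0, 0, 0]}
    - {"grip": 1, "translation": [0, 0, 0.005], "twist": [0, 0, 0]}
    - {"grip": 1, "translation": [0, 0, 0.0015], "twist": [0, 0, 0]}
    - {"grip": 1, "translation": [0, 0, 0], "twist": [0, 0, 0]}
    - {"grip": 1, "translation": [0, 0, 0], "twist": [0, 0, 0]}

```text
clock: 25.47
eef_pos: [404.8, -362.4, 53.5]
tcp_rot: [3.141, 0.001, 1.575]
contact_force: [-0.4, -0.7, -0.7]
opening: 0.188
```

Call:
jog_arm:
  moves:
    - {"grip": 1, "translation": [0, 0, 0.001], "twist": [0, 0, 0]}
    - {"grip": 1, "translation": [0, 0, 0], "twist": [0, 0, 0]}

```text
clock: 25.63
eef_pos: [404.8, -362.4, 52.6]
tcp_rot: [3.141, 0.001, 1.574]
contact_force: [-0.5, -0.3, -1.4]
opening: 0.189
```

Call:
jog_arm:
  moves:
    - {"grip": 1, "translation": [0.001, -0.001, 0.001], "twist": [0, 0, 0]}
    - {"grip": 1, "translation": [0, 0, 0.001], "twist": [0, 0, 0]}
    - {"grip": 1, "translation": [0, 0, 0], "twist": [0, 0, 0]}
    - {"grip": 1, "translation": [0, 0, 0], "twist": [0, 0, 0]}

```text
clock: 25.97
eef_pos: [403.3, -361.0, 49.9]
tcp_rot: [-3.142, -0.0, 1.574]
contact_force: [-0.1, 1.1, 1.9]
opening: 0.187
```

Call:
jog_arm:
  moves:
    - {"grip": 0.3, "translation": [0, 0, 0], "twist": [0, 0, 0]}
    - {"grip": 0.3, "translation": [0, 0, 0], "twist": [0, 0, 0]}
    - {"grip": 0.3, "translation": [0, 0, 0], "twist": [0, 0, 0]}
    - {"grip": 0.3, "translation": [0, 0, -0.005], "twist": [0, 0, 0]}
    - {"grip": 0.3, "translation": [0, 0, -0.025], "twist": [0, 0, 0]}
    - {"grip": 0.3, "translation": [0, 0, -0.035], "twist": [0, 0, 0]}
    - {"grip": 0.3, "translation": [0, 0, -0.035], "twist": [0, 0, 0]}
    - {"grip": 0.3, "translation": [0, 0, -0.035], "twist": [0, 0, 0]}
    - {"grip": 0.3, "translation": [0, 0, 0], "twist": [0, 0, 0]}
    - {"grip": 0.3, "translation": [0, 0, 0], "twist": [0, 0, 0]}

```text
clock: 26.8
eef_pos: [404.5, -362.0, 187.4]
tcp_rot: [3.138, 0.003, 1.574]
contact_force: [0.3, 0.4, -0.4]
opening: 0.348
```

```bash
python3 plan.py 670.5 48 180 0.0;python3 -c "
from h import *
snap('wrist','w18')"
```

```text
clock 26.8 pos [ 404.5 -362.   187.4] jaw 0.003 q6 -0.74 open 0.348 F [ 0.3  0.4 -0.4]
tool delta m [0.4092 0.2673 0.007 ] twist z 0.003 tilt [ 0.0037 -0.0034]
```

View pics/w18.png

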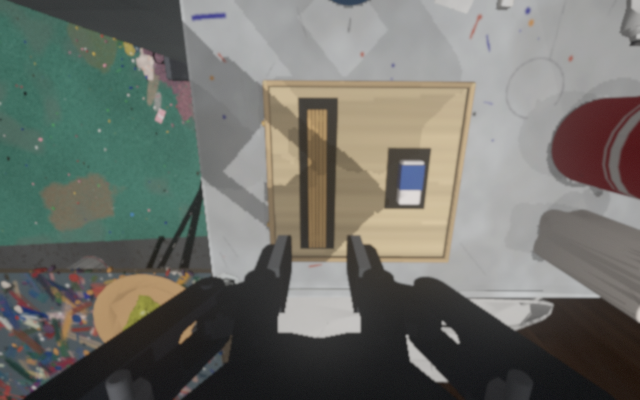

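The rule and eraser lie in their silhouettes. Quantitative check in the box frame:

```bash
cat > chk.py <<'E'
from h import *
p,d,c=load('w18.npz')
s=ray(c,[300,337,302,333],[98,98,248,248],40);print('Srule c',s.mean(0).round(1))
a=ray(c,[307.5,326.5,308,326],[109,109,247,247],56);print('rule',a.mean(0).round(1))
s=ray(c,[389,431,385,425],[149,149,208,209],40);print('Ser',s.mean(0).round(1))
a=ray(c,[400,425,397,421],[161,161,204,204],53);print('er',a.mean(0).round(1))
X=cloud(d,c);print('z',X[178,317].round(1),X[180,411].round(1),X[180,360].round(1))
E
python3 chk.py; python3 -c "
import cv2;p=cv2.imread('pics/w18.png');cv2.imwrite('pics/w18c.png',cv2.resize(p[70:270,255:485],(690,600),interpolation=cv2.INTER_CUBIC))"
```

```text
Srule c [ 403.7 -356.7   40. ]
rule [ 402.7 -357.    56. ]
Ser [ 496.5 -357.4   40. ]
er [ 495.8 -357.6   53. ]
z [ 402.7 -352.2   55.3] [ 495.9 -354.6   52.9] [ 447.4 -358.1   39. ]
```

View pics/w18c.png

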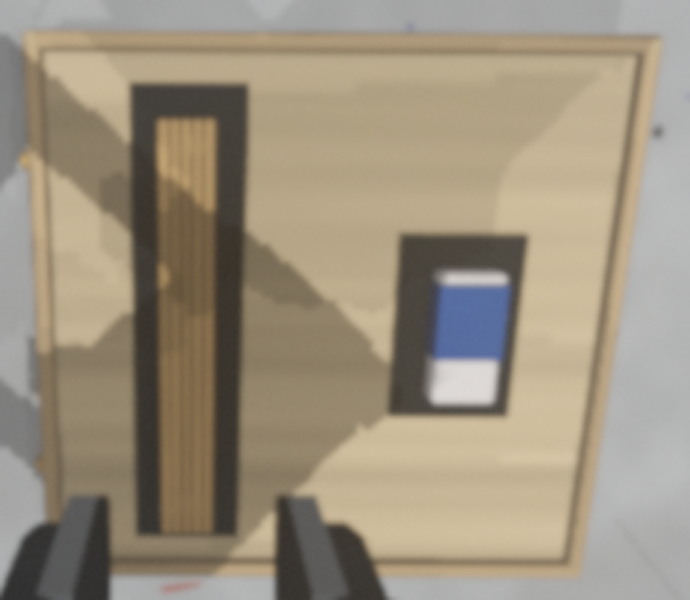

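Both are within about 1 mm of centre, with top heights of 55.3 and 52.9 mm, as expected. Now the jar.

Call:
jog_arm:
  moves:
    - {"grip": -1, "translation": [0.0315, 0.0206, 0], "twist": [0, 0, 0]}
    - {"grip": -1, "translation": [0.0315, 0.0206, 0], "twist": [0, 0, 0]}
    - {"grip": -1, "translation": [0.0315, 0.0206, 0], "twist": [0, 0, 0]}
    - {"grip": -1, "translation": [0.0315, 0.0206, 0], "twist": [0, 0, 0]}
    - {"grip": -1, "translation": [0.0315, 0.0206, 0], "twist": [0, 0, 0]}
    - {"grip": -1, "translation": [0.0315, 0.0206, 0], "twist": [0, 0, 0]}
    - {"grip": -1, "translation": [0.0315, 0.0206, 0], "twist": [0, 0, 0]}
    - {"grip": -1, "translation": [0.0315, 0.0206, 0], "twist": [0, 0, 0]}
    - {"grip": -1, "translation": [0.0315, 0.0206, 0], "twist": [0, 0, 0]}
    - {"grip": -1, "translation": [0.0315, 0.0206, 0], "twist": [0, 0, 0]}

```text
clock: 27.68
eef_pos: [608.0, -43.4, 182.8]
tcp_rot: [-3.138, -0.0, 1.574]
contact_force: [0.3, -0.4, 0.2]
opening: 0.998
```

Call:
jog_arm:
  moves:
    - {"grip": -1, "translation": [0.0315, 0.0206, 0], "twist": [0, 0, 0]}
    - {"grip": -1, "translation": [0.0315, 0.0206, 0], "twist": [0, 0, 0]}
    - {"grip": -1, "translation": [0.0315, 0.0206, 0], "twist": [0, 0, 0]}
    - {"grip": -1, "translation": [0, 0, 0], "twist": [0, 0, 0]}
    - {"grip": -1, "translation": [0, 0, 0], "twist": [0, 0, 0]}
    - {"grip": -1, "translation": [0, 0, 0], "twist": [0, 0, 0]}

```text
clock: 28.18
eef_pos: [668.6, 49.2, 182.8]
tcp_rot: [-3.138, 0.001, 1.575]
contact_force: [-0.9, 0.1, 0.0]
opening: 0.998
```

```bash
python3 plan.py 670.5 48 120 0.0;python3 -c "
from h import *
p,d,c=snap('wrist','w19')
X=cloud(d,c).reshape(-1,3);q=X[(X[:,2]>90)&(X[:,2]<100)&(np.hypot(X[:,0]-670,X[:,1]-48)<40)]
print(len(q),cv2.minEnclosingCircle(q[:,:2].astype(np.float32)),q[:,2].mean())"
```

```text
clock 28.18 pos [668.6  49.2 182.8] jaw 0.004 q6 0.07 open 0.998 F [-0.9  0.1  0. ]
tool delta m [-0.0012  0.0021  0.0628] twist z 0.004 tilt [-0.0034 -0.0006]
949 ((671.0263671875, 47.92878723144531), 29.992080688476562) 94.38536213673768
```

View pics/w19.png

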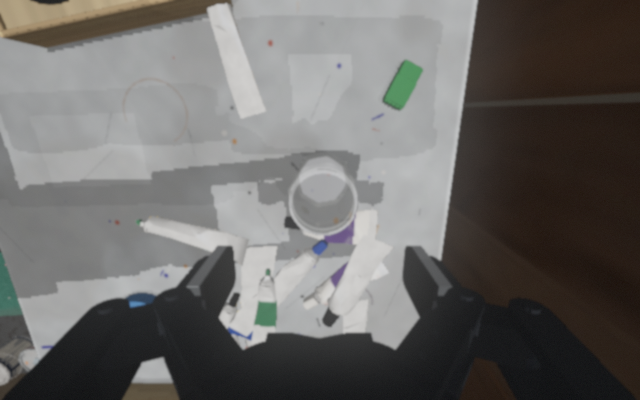

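The jar rim fits a circle at (671,48), consistent with earlier views. I'll descend around it.

Call:
jog_arm:
  moves:
    - {"grip": -1, "translation": [-0.001, 0.0022, 0], "twist": [0, 0, 0]}
    - {"grip": -1, "translation": [0, 0, 0.025], "twist": [0, 0, 0]}
    - {"grip": -1, "translation": [0, 0, 0.025], "twist": [0, 0, 0]}
    - {"grip": -1, "translation": [0, 0, 0], "twist": [0, 0, 0]}
    - {"grip": -1, "translation": [0, 0, 0.025], "twist": [0, 0, 0]}
    - {"grip": -1, "translation": [0, 0, 0.025], "twist": [0, 0, 0]}
    - {"grip": -1, "translation": [0, 0, 0.025], "twist": [0, 0, 0]}
    - {"grip": -1, "translation": [0, 0, 0.012], "twist": [0, 0, 0]}
    - {"grip": -1, "translation": [0, 0, 0], "twist": [0, 0, 0]}
    - {"grip": -1, "translation": [0, 0, 0], "twist": [0, 0, 0]}
  squeeze: 40

```text
clock: 29.07
eef_pos: [672.2, 47.9, 48.4]
tcp_rot: [-3.141, 0.0, 1.573]
contact_force: [0.9, -0.1, 0.0]
opening: 1.003
```

```bash
python3 plan.py 671 48 45 0.0
```

```text
clock 29.07 pos [672.2  47.9  48.4] jaw 0.003 q6 0.07 open 1.003 F [ 0.9 -0.1  0. ]
tool delta m [ 0.0001 -0.0012  0.0034] twist z 0.003 tilt [-0.0004 -0.    ]
```

Call:
jog_arm:
  moves:
    - {"grip": 0.5, "translation": [0, -0.001, 0.003], "twist": [0, 0, 0]}
    - {"grip": 0.5, "translation": [0, 0, 0], "twist": [0, 0, 0]}
    - {"grip": 0.5, "translation": [0, 0, 0], "twist": [0, 0, 0]}
    - {"grip": 0.5, "translation": [0, 0, 0], "twist": [0, 0, 0]}
    - {"grip": 0.5, "translation": [0, 0, 0], "twist": [0, 0, 0]}
    - {"grip": 0.5, "translation": [0, 0, 0], "twist": [0, 0, 0]}

```text
clock: 29.57
eef_pos: [671.9, 48.3, 46.6]
tcp_rot: [3.14, 0.0, 1.574]
contact_force: [-1.4, -1.1, 6.8]
opening: 0.734
```

Call:
jog_arm:
  moves:
    - {"grip": 0.5, "translation": [0, 0, -0.01], "twist": [0, 0, 0]}
    - {"grip": 0.5, "translation": [0, 0, -0.02], "twist": [0, 0, 0]}
    - {"grip": 0.5, "translation": [0, 0, -0.03], "twist": [0, 0, 0]}
    - {"grip": 0.5, "translation": [0, 0, -0.03], "twist": [0, 0, 0]}
    - {"grip": 0.5, "translation": [0, 0, -0.02], "twist": [0, 0, 0]}
    - {"grip": 0.5, "translation": [0, 0, 0], "twist": [0, 0, 0]}
    - {"grip": 0.5, "translation": [0, 0, 0], "twist": [0, 0, 0]}

```text
clock: 30.15
eef_pos: [671.8, 48.4, 156.5]
tcp_rot: [3.139, -0.0, 1.574]
contact_force: [-0.1, 0.3, -3.8]
opening: 0.733
```

```bash
python3 plan.py 434 252.5 150 0.187;python3 -c "
from h import *
snap('side','s20');snap('wrist','w20')"
```

```text
clock 30.15 pos [671.8  48.4 156.5] jaw 0.003 q6 0.07 open 0.733 F [-0.1  0.3 -3.8]
tool delta m [ 0.2048 -0.2371  0.0059] twist z -0.184 tilt [0.003  0.0002]
```

View pics/s20.png

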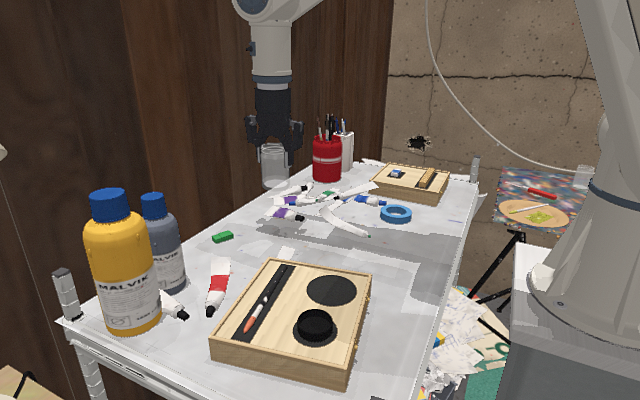

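View pics/w20.png

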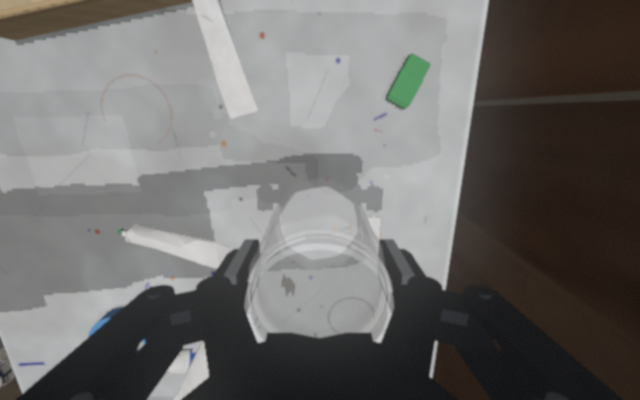

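The jar is held upright and clear of the table. The side view also shows the brush and cap in place. Carrying the jar over.

Call:
jog_arm:
  moves:
    - {"grip": 0.5, "translation": [0.0228, -0.0263, 0], "twist": [0, 0, 0]}
    - {"grip": 0.5, "translation": [0.0228, -0.0263, 0], "twist": [0, 0, 0]}
    - {"grip": 0.5, "translation": [0.0228, -0.0263, 0], "twist": [0, 0, 0]}
    - {"grip": 0.5, "translation": [0.0228, -0.0263, 0], "twist": [0, 0, 0]}
    - {"grip": 0.5, "translation": [0.0228, -0.0263, 0], "twist": [0, 0, 0]}
    - {"grip": 0.5, "translation": [0.0228, -0.0263, 0], "twist": [0, 0, 0]}
    - {"grip": 0.5, "translation": [0.0228, -0.0263, 0], "twist": [0, 0, 0]}
    - {"grip": 0.5, "translation": [0.0228, -0.0263, 0], "twist": [0, 0, 0]}
    - {"grip": 0.5, "translation": [0.0224, -0.0263, 0], "twist": [0, 0, 0]}

```text
clock: 31.0
eef_pos: [431.3, 252.6, 153.2]
tcp_rot: [-3.139, 0.001, 1.574]
contact_force: [-0.0, 1.5, -2.1]
opening: 0.733
```

Call:
jog_arm:
  moves:
    - {"grip": 0.5, "translation": [0, 0, 0], "twist": [0, 0, -0.092]}
    - {"grip": 0.5, "translation": [0, 0, 0], "twist": [0, 0, -0.092]}
    - {"grip": 0.5, "translation": [0, 0, 0], "twist": [0, 0, 0]}
    - {"grip": 0.5, "translation": [0, 0, 0], "twist": [0, 0, 0]}

```text
clock: 31.33
eef_pos: [433.0, 252.0, 153.7]
tcp_rot: [-3.14, 0.001, 1.756]
contact_force: [0.5, -0.7, -3.1]
opening: 0.731
```

```bash
python3 plan.py 434 252.5 87 0.187;python3 -c "
from h import *
snap('side','s21')"
```

```text
clock 31.33 pos [433.  252.  153.7] jaw 0.185 q6 0.34 open 0.731 F [ 0.5 -0.7 -3.1]
tool delta m [0.0003 0.0012 0.0667] twist z -0.002 tilt [-0.0018 -0.0011]
```

View pics/s21.png

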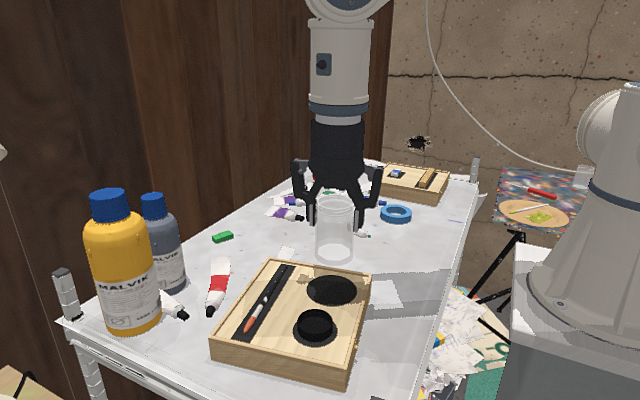

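Call:
jog_arm:
  moves:
    - {"grip": 0.5, "translation": [0, 0.001, 0.015], "twist": [0, 0, 0]}
    - {"grip": 0.5, "translation": [0, 0, 0.02], "twist": [0, 0, 0]}
    - {"grip": 0.5, "translation": [0, 0, 0.018], "twist": [0, 0, 0]}
    - {"grip": 0.5, "translation": [0, 0, 0.008], "twist": [0, 0, 0]}
    - {"grip": 0.5, "translation": [0, 0, 0.003], "twist": [0, 0, 0]}
    - {"grip": 0.5, "translation": [0, 0, 0], "twist": [0, 0, 0]}
    - {"grip": 0.5, "translation": [0, 0, 0], "twist": [0, 0, 0]}

```text
clock: 31.97
eef_pos: [435.2, 252.7, 91.2]
tcp_rot: [3.141, -0.0, 1.757]
contact_force: [0.4, -1.1, -3.2]
opening: 0.734
```

```bash
python3 plan.py 434 252.5 87 0.187
```

```text
clock 31.97 pos [435.2 252.7  91.2] jaw 0.186 q6 0.34 open 0.734 F [ 0.4 -1.1 -3.2]
tool delta m [ 0.0001 -0.0012  0.0042] twist z -0.001 tilt [0.0004 0.0003]
```

Call:
jog_arm:
  moves:
    - {"grip": 0.5, "translation": [0, -0.001, 0.002], "twist": [0, 0, 0]}
    - {"grip": 0.5, "translation": [0, 0, 0.002], "twist": [0, 0, 0]}
    - {"grip": 0.5, "translation": [0, 0, 0], "twist": [0, 0, 0]}
    - {"grip": 0.5, "translation": [0, 0, 0], "twist": [0, 0, 0]}

```text
clock: 32.3
eef_pos: [433.8, 252.5, 87.0]
tcp_rot: [3.141, -0.0, 1.758]
contact_force: [0.1, -0.5, -2.7]
opening: 0.733
```

Call:
jog_arm:
  moves:
    - {"grip": 0.5, "translation": [0, 0, 0.001], "twist": [0, 0, 0]}
    - {"grip": 0.5, "translation": [0, 0, 0], "twist": [0, 0, 0]}
    - {"grip": 0.5, "translation": [0, 0, 0], "twist": [0, 0, 0]}

```text
clock: 32.55
eef_pos: [433.9, 252.6, 86.6]
tcp_rot: [3.141, -0.0, 1.758]
contact_force: [-1.8, -0.7, 6.4]
opening: 0.73
```

The jar has touched down (+6 N). I'll open and retreat straight up.

Call:
jog_arm:
  moves:
    - {"grip": -0.6, "translation": [0, 0, 0], "twist": [0, 0, 0]}
    - {"grip": -0.8, "translation": [0, 0, 0], "twist": [0, 0, 0]}
    - {"grip": -0.9, "translation": [0, 0, 0], "twist": [0, 0, 0]}
    - {"grip": -0.9, "translation": [0, 0, 0], "twist": [0, 0, 0]}
    - {"grip": -0.9, "translation": [0, 0, -0.01], "twist": [0, 0, 0]}
    - {"grip": -0.9, "translation": [0, 0, -0.02], "twist": [0, 0, 0]}
    - {"grip": -0.9, "translation": [0, 0, -0.03], "twist": [0, 0, 0]}
    - {"grip": -0.9, "translation": [0, 0, -0.035], "twist": [0, 0, 0]}
    - {"grip": -0.9, "translation": [0, 0, -0.035], "twist": [0, 0, 0]}
    - {"grip": -0.9, "translation": [0, 0, -0.035], "twist": [0, 0, 0]}

```text
clock: 33.38
eef_pos: [433.3, 252.2, 253.2]
tcp_rot: [3.141, -0.0, 1.758]
contact_force: [1.0, 0.1, 0.1]
opening: 0.951
```

Call:
jog_arm:
  moves:
    - {"grip": -0.9, "translation": [0, 0, -0.035], "twist": [0, 0, 0]}
    - {"grip": -0.9, "translation": [0, 0, -0.035], "twist": [0, 0, 0]}
    - {"grip": -0.9, "translation": [0, 0, 0], "twist": [0, 0, 0]}
    - {"grip": -0.9, "translation": [0, 0, 0], "twist": [0, 0, 0]}

```text
clock: 33.72
eef_pos: [434.6, 252.9, 323.6]
tcp_rot: [3.137, -0.002, 1.758]
contact_force: [-0.4, -0.5, -0.3]
opening: 0.949
```

```bash
python3 -c "
from h import *
for n in('wrist','side','scene'):
    p,d,c=snap(n,n+'22')
    if n=='wrist':
        X=cloud(d,c).reshape(-1,3);q=X[(X[:,2]>128)&(X[:,2]<142)&(np.hypot(X[:,0]-434,X[:,1]-252)<45)]
        print('jar',len(q),cv2.minEnclosingCircle(q[:,:2].astype(np.float32)),q[:,2].mean())
        q=X[(X[:,2]>52)&(X[:,2]<64)&(np.hypot(X[:,0]-415,X[:,1]-351)<45)]
        print('cap',len(q),cv2.minEnclosingCircle(q[:,:2].astype(np.float32)),q[:,2].mean())
"; python3 plan.py 0 0 0 0
```

```text
jar 492 ((432.9566955566406, 251.78411865234375), 30.063980102539062) 134.14123930030664
cap 239 ((414.7535705566406, 350.9937744140625), 25.8731689453125) 56.79551191499732
clock 33.87 pos [433.  252.  319.8] jaw 0.187 q6 0.34 open 0.95 F [ 0.6 -1.  -0.6]
tool delta m [-0.1668 -0.4717  0.3207] twist z 0.187 tilt [-0.0016 -0.0009]
```

View pics/wrist22.png

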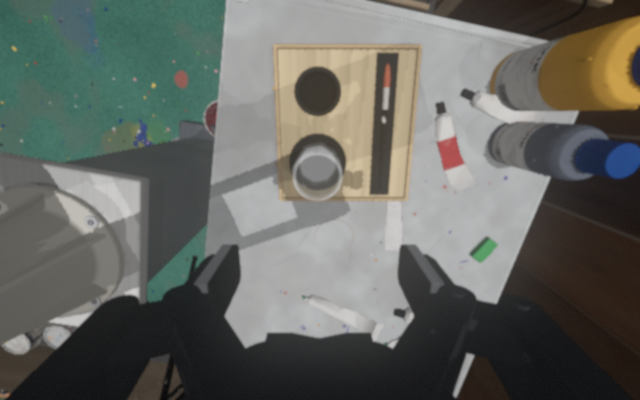

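View pics/side22.png

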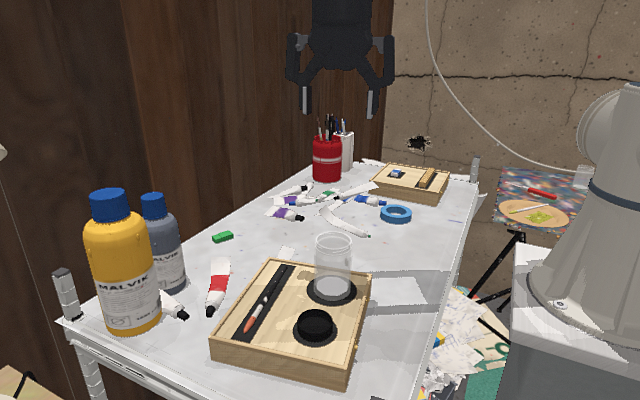

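The jar stands upright in the larger round (wrist (318,170)), the cap is in the smaller (317,91), and the brush is in its strip (385,100). Tape is unmoved at side (396,213). Last check: the brush's position along its strip, and the tape.

```bash
python3 - <<'E'
from h import *
th=0.187;Rz=np.array([[np.cos(th),-np.sin(th)],[np.sin(th),np.cos(th)]])
B=lambda a:(np.atleast_2d(a)[:,:2]-[464,309])@Rz
p,d,c=load('w5.npz')
print('silh',B(ray(c,[302,338,306,335],[74,74,291,291],40)).round(1))
h=cv2.cvtColor(p,cv2.COLOR_RGB2HSV).astype(int)
m=np.zeros((400,640),bool);m[75:200,303:338]=((h[...,1]>90)&(h[...,0]<15)&(p.max(2)>110))[75:200,303:338]
y,x=np.where(m);print('tip',B(ray(c,x[y==y.min()].mean(),y.min(),46)).round(1),B(ray(c,x.mean(),y.mean(),46)).round(1))
p,d,c=load('wrist22.npz')
X=cloud(d,c).reshape(-1,3);b=B(np.nan_to_num(X));k=(abs(b[:,0]-55)<14)&(abs(b[:,1])<98)&(X[:,2]>44.5)
print('brush pts',k.sum(),b[k].min(0),b[k].max(0),np.median(X[k,2]),np.polyfit(b[k][:,1],b[k][:,0],1))
print('jar,cap',B([[433,251.8],[414.8,351]]).round(1))
for f in('side0','side22','scene0','scene22'):
    p,d,c=load(f+'.npz');h=cv2.cvtColor(p,cv2.COLOR_RGB2HSV).astype(int);m=(h[...,0]>95)&(h[...,0]<108)&(h[...,1]>130)
    n,l,s,ce=cv2.connectedComponentsWithStats(m.astype(np.uint8));u,v=((396,207),(372,197))['scene' in f]
    i=min(range(1,n),key=lambda i:np.hypot(*(ce[i]-(u,v)))+(s[i,4]<60)*1e3);print(f,ce[i],s[i,4])
E
```

```text
silh [[ 40.4  99.9]
 [ 68.9  99.9]
 [ 41.  -99.4]
 [ 69.8 -99.3]]
tip [[55.  86.9]] [[55.  70.4]]
brush pts 397 [ 49.98822462 -86.56868896] [57.88743018 83.47024629] 45.65978198944396 [-1.32294894e-03  5.41314961e+01]
jar,cap [[-41.1 -50.4]
 [-40.5  50.4]]
side0 [395.4197861  214.12566845] 374
side22 [395.48670213 214.18351064] 376
scene0 [371.67236467 204.11396011] 351
scene22 [371.7        204.09428571] 350
```

Everything is within about 3 mm of its target and the tape hasn't moved, so I'll hand in.

```bash
python3 -c "
from rig import r
print(r.sense()['qvel'].round(3));print(r.sign_off())"
```

```text
[ 0.002  0.013  0.004  0.001 -0.001  0.001]
the job is handed in; nothing more can be done
None
```

Both kits are made up and the job was handed in at about 34 s of the 120 s allowed. All five things are in their silhouettes, and the sign-off itself gave no verdict.

Last checks, all measured from camera images:

| Thing | Offset from silhouette centre | Resting check |
|---|---|---|
| Brush | about 1 mm across, up to 3 mm along | flat, nearly parallel to the silhouette |
| Jar | about 1 mm | upright, rim at about 134 mm (expected 136 mm) |
| Cap | under 1 mm | flat, top at about 57 mm (expected 58 mm) |
| Rule | about 1 mm | flat, top at 55 mm |
| Eraser | about 1 mm | flat, top at 53 mm |

- **Tape roll:** it is within 0.1 pixel of its starting position in both fixed cameras.
- **Eraser choice:** I used the blue and white block and left the green one.
- **Robot at hand-in:** the gripper was open and well clear of everything.
- **Forces:** lowering the eraser reached about 31 N at the fingertips, below the limits and the highest reading I saw. No check failed or disagreed.

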